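# Lock the loose fastener on the battery cover

### The job

The aluminium cover of the power pack is held by four slotted quarter-turn fasteners, and one of them has been left unlocked: it stands up higher than the others and its slot lies crosswise. Take the screwdriver from its stand, turn that one fastener clockwise until it is fully home like the other three, then put the screwdriver back upright in its stand and let go. Turn the fastener with the screwdriver only, never with the fingers; do not loosen the other three, and leave the tin, the spanner and the parts bin alone.

Things in the scene. Friction and masses are not known exactly. Their poses are not given: they have to be found in the camera images.
- pack: Power pack: fixed grey housing 150 x 230 mm (its x, its y) and 70 mm high with an aluminium cover on top; origin at the centre of its underside, on the bench. The four fasteners stand on its cover at x = +-50, y = +-85 mm; which of them is the unlocked one changes from start to start.
- stand_hole (a point): Centre of the round hole in the top of the plywood tool stand, at the top face's height (100 mm above the bench). Hole 28 mm across, top plate 100 x 100 mm and 12 mm thick, open below, base 120 x 120 mm. Fixed.
- driver_grip (a point): Black screwdriver, 0.15-0.3 kg, hanging upright in the stand by its collar. This point is on its axis, mid-handle, 50 mm above the collar's underside and 135 mm above the blade's end; z up. Handle 36 mm wide (x), 24 mm thick (y), from 44 mm below this point to 40 mm above. The collar (40 mm across, 6 mm thick) rests on the stand's top.
- driver_tip (a point): Centre of the end of the screwdriver's flat blade, on the axis, 135 mm below driver_grip, same axes. The blade is 22 mm wide along x and 2.6 mm thick along y; above it runs a 10 mm round shank up to the collar, 85 mm above this point.
- fastener_a: Slotted fastener, plain steel, head 31 mm across. Origin on its vertical turning axis, on the slot's floor; x along the slot, z up. Slot open at both ends, 4 mm wide, 8 mm deep, its upper 3 mm flared to 10 mm wide; head's top 8 mm above the origin. Unlocked, the top stands 7 to 8 mm above the cover; locked, 2 mm above it, slot along the pack's y.
- turn_a (a joint): Turn of fastener_a in rad, growing clockwise from above: 0 fully unlocked, 1.4 locked, against a stop. The head sinks evenly by 6 mm over the 1.4 rad, so the bit must follow it down. Friction holds it: turning takes about 0.12 N m; a straight push under 20 N does not move it. With play and give, the driver must turn 0.1 to 0.3 rad further than the fastener.
- fastener_b: Slotted fastener, plain steel, head 31 mm across. Origin on its vertical turning axis, on the slot's floor; x along the slot, z up. Slot open at both ends, 4 mm wide, 8 mm deep, its upper 3 mm flared to 10 mm wide; head's top 8 mm above the origin. Unlocked, the top stands 7 to 8 mm above the cover; locked, 2 mm above it, slot along the pack's y.
- turn_b (a joint): Turn of fastener_b in rad, growing clockwise from above: 0 fully unlocked, 1.4 locked, against a stop. The head sinks evenly by 6 mm over the 1.4 rad, so the bit must follow it down. Friction holds it: turning takes about 0.12 N m; a straight push under 20 N does not move it. With play and give, the driver must turn 0.1 to 0.3 rad further than the fastener.
- fastener_c: Slotted fastener, plain steel, head 31 mm across. Origin on its vertical turning axis, on the slot's floor; x along the slot, z up. Slot open at both ends, 4 mm wide, 8 mm deep, its upper 3 mm flared to 10 mm wide; head's top 8 mm above the origin. Unlocked, the top stands 7 to 8 mm above the cover; locked, 2 mm above it, slot along the pack's y.
- turn_c (a joint): Turn of fastener_c in rad, growing clockwise from above: 0 fully unlocked, 1.4 locked, against a stop. The head sinks evenly by 6 mm over the 1.4 rad, so the bit must follow it down. Friction holds it: turning takes about 0.12 N m; a straight push under 20 N does not move it. With play and give, the driver must turn 0.1 to 0.3 rad further than the fastener.
- fastener_d: Slotted fastener, plain steel, head 31 mm across. Origin on its vertical turning axis, on the slot's floor; x along the slot, z up. Slot open at both ends, 4 mm wide, 8 mm deep, its upper 3 mm flared to 10 mm wide; head's top 8 mm above the origin. Unlocked, the top stands 7 to 8 mm above the cover; locked, 2 mm above it, slot along the pack's y.
- turn_d (a joint): Turn of fastener_d in rad, growing clockwise from above: 0 fully unlocked, 1.4 locked, against a stop. The head sinks evenly by 6 mm over the 1.4 rad, so the bit must follow it down. Friction holds it: turning takes about 0.12 N m; a straight push under 20 N does not move it. With play and give, the driver must turn 0.1 to 0.3 rad further than the fastener.
- tin: Bystander: closed tin, 80 mm across, 80 mm high; origin at the centre of its underside.
- spanner: Bystander: steel spanner lying flat on the bench; x along its length, handle to -x.
- parts_bin: Bystander: clear open bin 160 x 110 x 60 mm; origin at the centre of its underside.
Things that resemble listed ones, but are neither listed nor needed, are in the scene too. There is more than one size of the part that bears driver_grip; the job needs the larger. What is shaped like the part that bears stand_hole but purple is not meant.

How it is judged:
By the outcome, as a careful person would: the job done as asked, in the order asked, and still so for the second after the job is handed in, with the robot touching nothing.
It also fails if it takes over 58 s, if anything falls off the work surface, if the arm or the gripper's body presses on something with over 40 N, if the wrist force passes 120 N, or if a joint passes its speed limit or range.

### The arm

A 6-joint arm with a two-finger parallel gripper is mounted at the origin on the work surface. World frame = base frame: x ahead of the robot, y to its left, z up, the work surface at z = 0. Lengths are in mm, angles in rad, forces in N, time in s.
With the tool pointing down it reaches from about 350 to 925 mm from the base axis. Payload 6.4 kg.
Tool frame: the origin (TCP) lies midway between the tips of the shut fingers; the grasp point (between the pads) lies 19 mm behind it; z points along the fingers, x is the direction in which the jaws open and shut, and the axes are right-handed (so a half turn about z gives the same grasp; the last joint's range is limited). The gripper opens to 85 mm and grips with 20 to 120 N. Pads are 22 mm wide; open, the fingers measure 114 mm over their backs; the gripper's body (76 mm by 85 mm) begins 54 mm behind the grasp point. The pads swing forward as they close: fully open they stand 13 mm farther back than shut.
Start: joints at [1.137, 0.245, 1.558, -0, 1.339, -0.174], TCP at [166.973, 628.199, 231.29] pointing down, gripper open.
Joint ranges: [-3.13, 3.13], [-1.02, 2.26], [0.13, 2.54], [-0.95, 4.09], [0.21, 2.88], [-2.74, 2.74]. Speed limits (rad/s): [2.57, 2.57, 3.14, 3.14, 3.14, 3.14].

### API

Orientations are given as [roll, pitch, yaw] about the fixed x, y, z axes, in that order (R = Rz(yaw) Ry(pitch) Rx(roll)).
In Python, from rig import robot gives the robot as it stands.
- The arm moves only by the tool carry_out, never from a script. Its argument "steps" is a list of rows, each a list of 7 numbers: the shift along the world's x, y, z in cm, then the turn, a rotation vector about the world's x, y, z in degrees, then the opening, from 0 (shut) to 1 (fully open). In form: [[tx, ty, tz, rx, ry, rz, gripper], ...]. A call has 1 to 20 rows; each row is the pose to reach, as a shift and turn from the pose commanded when the call began; what a row does not reach only later rows make up. A row lasts 1/8 s, in which the tool goes at most 62.5 mm and 10.7 degrees, less where a joint would pass 70% of its speed; a pose out of reach is approached as far as the arm can. A call with a gripper value outside its range is refused whole. The fingers move at their own pace and stop on an object; "grip_force" is the grip in N (left out, the last holds). Time passes only in rows, so rows that repeat a pose let the fingers close. It gives the time, the measured TCP pose, the force and the opening at its end, in the units of the state.
- robot.get_state(): the state, without advancing time (a new reading comes with each control period).
- robot.camera(name): name is "side" or "top" or "wrist"; returns a dict with "img" (384x512x3 uint8, red, green, blue), "intrinsics" (3x3 intrinsics, pixels), "R" (3x3) and "t" (3): a world point X has camera coordinates R X + t; the wrist camera has in their place "T_tool_cam" (4x4, takes a point from camera to tool coordinates, whose origin is the TCP and whose axes are the tool frame's). Camera axes: x right, y down, z forward; pixel columns grow to the right and rows downward; lengths in mm; the calibration is good to about 2 mm. The wrist camera is an equidistant fisheye: a pixel r from the principal point sees the ray r / f radians off the axis. A picture is of the moment at which its call begins: read the wrist's pose just before it. There is no depth.
- robot.finish_job(): hands the job in, once; it reports no verdict.
Trained networks look in a picture, given as the dict that the camera call returned (one of the last four; its "shot" number tells which), for a name from the list of things; names that differ only in an ending like _2 or _b are one class to them, and where a whole thing is asked for, a point or a joint stands for the part that bears it (a point fixed in the world has none). Each returns a list of dicts, best first, with "score" (0 to 1); they miss things now and then, are a little off and sometimes report something else, mostly with a low value. They report only what shows in the picture. A call takes as long as a camera call. They do not tell look-alikes from the thing itself.
- robot.search_frame(picture, thing): "centre" ([row, column] in pixels, amid what is visible of it).
- robot.pinpoint(picture, thing): "centre" ([row, column] in pixels: a listed point, or the origin of a listed thing).
The state is a dict: "clock": time; "joint_positions": joint angles; "qd": joint speeds; "joint_torque": joint torques, N m; "ee_pos": TCP position; "eef_rot": TCP orientation; "contact_force": force on the tool from outside, world axes, zero at the start; "torque": the same for the moment, N m; "gripper_width": finger opening in mm.
Only numpy, scipy, OpenCV 4.12 (cv2) and the standard library are available. Lean on these libraries where they do the work, as an engineer would, in place of code of your own. Each camera call takes 0.05 s, during which the arm holds its last target.

## Working session

There is one attempt and no reset: what is moved stays moved. The work goes in short steps, Python scripts to look and compute and a tool call to move; the robot and the scene stay as the last step left them, time stands still between calls to the robot, and variables do not carry over. Pictures are saved under pics/ and viewed, and the job is handed in when it is done.

Besides the shell and the picture viewer there is one more tool, called after "Request:" as name([rows], argument=value, ...), one row to a line, values as JSON. carry_out: Moves the arm, as the interface text tells. Its arguments: {"type":"object","properties":{"steps":{"type":"array","items":{"type":"array","items":{"type":"number"}}},"grip_force":{"type":"number"}},"required":["steps"]}

```bash
mkdir -p pics; ls
cat > h.py <<'E'
from rig import robot
import numpy as np, cv2
def save(p,n): cv2.imwrite('pics/'+n+'.png', cv2.cvtColor(p['img'],cv2.COLOR_RGB2BGR))
E
python3 - <<'E'
from h import *
print(robot.get_state())
for n in ['side','top','wrist']:
    p=robot.camera(n); save(p,n+'0')
    print(n,{k:np.round(v,3).tolist() for k,v in p.items() if k not in('img',) and not isinstance(v,(str,))})
    for t in ['driver_grip','driver_tip','stand_hole','fastener_a','pack']:
        print(t,[(np.round(d['centre']).tolist(),round(d['score'],2)) for d in robot.pinpoint(p,t)])
E
```

```text
pics
{'clock': 0.0, 'joint_positions': array([ 1.13690689e+00,  2.45818777e-01,  1.55902253e+00, -4.45938489e-05,
        1.33871387e+00, -1.74092474e-01]), 'qd': array([ 0.00221848,  0.00013095, -0.00091264,  0.00045588, -0.00013236,
       -0.00085603]), 'joint_torque': array([ 2.61984433e-04, -4.29498231e+01, -3.26127148e+01, -1.48531731e-04,
        5.17868553e-03,  1.31258085e-05]), 'ee_pos': array([166.73330761, 627.66522388, 230.17274174]), 'eef_rot': array([-3.14129544e+00,  1.94037528e-03,  1.31100995e+00]), 'contact_force': array([-0.87569952, -0.37094264, -0.02719667]), 'torque': array([-0.04587511,  0.03209449, -0.0029754 ]), 'gripper_width': 85.73167283142982}
side {'intrinsics': [[434.35, 0.0, 250.113], [0.0, 434.35, 185.676], [0.0, 0.0, 1.0]], 'R': [[0.709, -0.705, -0.008], [-0.486, -0.48, -0.73], [0.511, 0.521, -0.683]], 't': [-301.784, 387.609, 1034.152], 'shot': 1}
driver_grip [([236.0, 362.0], 0.64), ([227.0, 399.0], 0.61)]
driver_tip [([248.0, 390.0], 0.5)]
stand_hole [([301.0, 297.0], 0.95)]
fastener_a [([218.0, 273.0], 0.61), ([173.0, 267.0], 0.61), ([183.0, 243
[... 191 characters left out ...]
 0.022, -0.099], [0.099, -0.013, -0.995]], 't': [91.882, 553.259, 1221.123], 'shot': 2}
driver_grip [([116.0, 405.0], 0.83), ([176.0, 399.0], 0.67)]
driver_tip [([132.0, 393.0], 0.67), ([178.0, 398.0], 0.47)]
stand_hole [([178.0, 396.0], 0.77), ([276.0, 394.0], 0.62)]
fastener_a [([208.0, 291.0], 0.55), ([156.0, 231.0], 0.55), ([169.0, 298.0], 0.52), ([193.0, 220.0], 0.38)]
pack [([182.0, 259.0], 0.85)]
wrist {'intrinsics': [[297.319, 0.0, 254.111], [0.0, 297.319, 192.559], [0.0, 0.0, 1.0]], 'T_tool_cam': [[1.0, 0.0, 0.0, 0.262], [-0.001, 0.951, 0.308, -79.189], [-0.0, -0.308, 0.951, -143.166], [0.0, 0.0, 0.0, 1.0]], 'shot': 3}
driver_grip []
driver_tip []
stand_hole []
fastener_a []
pack []
```

View pics/side0.png

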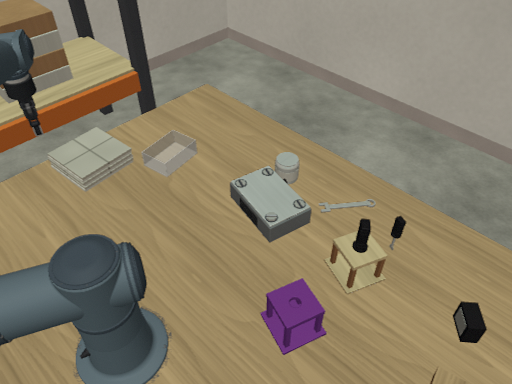

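View pics/top0.png

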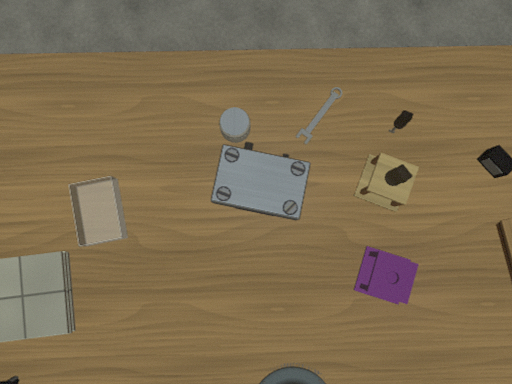

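View pics/wrist0.png

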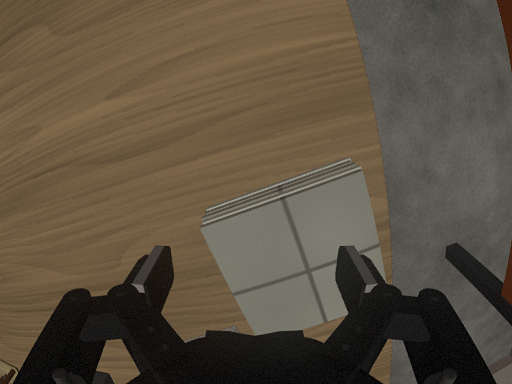

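The side view shows two screwdrivers: a large one in the plywood stand at (236,362) and a small one at (227,399). The purple stand at (310,295) is not the one meant. I'll enlarge the crops and triangulate.

```bash
cat >> h.py <<'E'
def tri(ps,uvs):
    # uvs as (row,col)
    A=[];b=[]
    for p,(r,c) in zip(ps,uvs):
        K=p['intrinsics'];P=K@np.c_[p['R'],p['t']]
        for k,v in ((0,c),(1,r)):
            q=v*P[2]-P[k]; q=q/np.linalg.norm(q[:3]);A.append(q[:3]);b.append(-q[3])
    x,res,_,_=np.linalg.lstsq(np.array(A),np.array(b),rcond=None)
    return x,np.array(A)@x-b
def onz(p,rc,z):
    K=p['intrinsics'];d=p['R'].T@np.linalg.inv(K)@np.array([rc[1],rc[0],1.]);o=-p['R'].T@p['t']
    return o+d*(z-o[2])/d[2]
def proj(p,X):
    c=p['R']@X+p['t'];u=p['intrinsics']@c;return u[1]/u[2],u[0]/u[2]
E
python3 - <<'E'
from h import *
s=robot.camera('side');t=robot.camera('top')
def crop(p,r,c,h,w,k): return cv2.resize(cv2.cvtColor(p['img'][r:r+h,c:c+w],cv2.COLOR_RGB2BGR),None,fx=k,fy=k,interpolation=cv2.INTER_CUBIC)
a=crop(s,160,220,80,100,4);b=crop(t,140,205,80,115,3.47826)
a2=crop(s,205,320,85,100,4);b2=crop(t,100,345,115,100,3)
cv2.imwrite('pics/f1.png',a);cv2.imwrite('pics/f2.png',b);
cv2.imwrite('pics/f3.png',a2);cv2.imwrite('pics/f4.png',b2)
print('grip',*tri([s,t],[(236,362),(176,399)]))
for th in ['driver_grip','stand_hole','fastener_a','pack']:
    for n,p in(('s',s),('t',t)):
        print(th,n,[(np.round(d['centre'],1).tolist(),round(d['score'],2)) for d in robot.pinpoint(p,th)])
print('small z0', onz(s,(240,395),20),onz(t,(121,402),20))
E
cd pics; python3 -c "
import cv2,numpy as np
L=[cv2.imread(f'f{i}.png') for i in (1,2,3,4)]
c=np.zeros((600,800,3),np.uint8)
for im,(y,x) in zip(L,((0,0),(0,400),(300,0),(300,400))):
    im=im[:300] if 0 else cv2.resize(im,None,fx=min(400/im.shape[1],300/im.shape[0]),fy=min(400/im.shape[1],300/im.shape[0]))
    c[y:y+im.shape[0],x:x+im.shape[1]]=im[:600-y,:800-x]
cv2.imwrite('crops.png',c)"
```

```text
grip [ 570.1206287  -256.3236363   147.40808507] [-0.93910846  0.20289811  0.6701622  -0.67462139]
driver_grip s [([233.8, 361.9], 0.79), ([236.7, 422.4], 0.79)]
driver_grip t [([178.6, 397.4], 0.97), ([94.1, 407.5], 0.77)]
stand_hole s [([301.2, 295.3], 0.71), ([248.0, 362.2], 0.57)]
stand_hole t [([180.6, 398.5], 0.69), ([272.3, 391.2], 0.63), ([115.1, 323.5], 0.25)]
fastener_a s [([184.8, 241.0], 0.55), ([204.9, 299.3], 0.5), ([171.8, 266.0], 0.47), ([219.0, 271.1], 0.38)]
fastener_a t [([170.4, 299.9], 0.66), ([155.9, 231.7], 0.65), ([205.7, 291.4], 0.6), ([194.4, 221.6], 0.41)]
pack s [([211.5, 268.1], 0.76)]
pack t [([184.7, 259.5], 0.64), ([174.0, 399.0], 0.23)]
small z0 [ 728.71291784 -284.30424558   20.        ] [ 733.56573799 -312.87681828   20.        ]
```

View pics/crops.png

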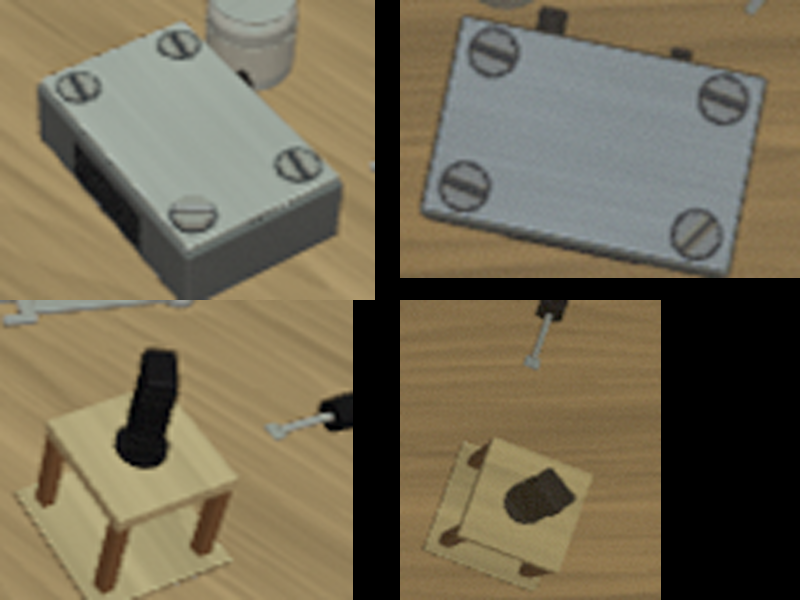

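The unlocked fastener is the near-right one, at side (219,271) and top (206,291): it has a crosswise slot and stands higher. The large driver is the one in the plywood stand at top (178,397). The small driver seems to have moved between pictures, so I'll check that.

Run:
```python
from h import *
p=robot.camera('top');q=robot.camera('side');print(robot.get_state()['clock'])
c=np.hstack([p['img'][60:220,312:512],q['img'][160:320,312:512]])
cv2.imwrite('pics/small.png',cv2.resize(c[:,:,::-1],None,fx=2,fy=2,interpolation=cv2.INTER_CUBIC))
```

```text
1.5
```

View pics/small.png

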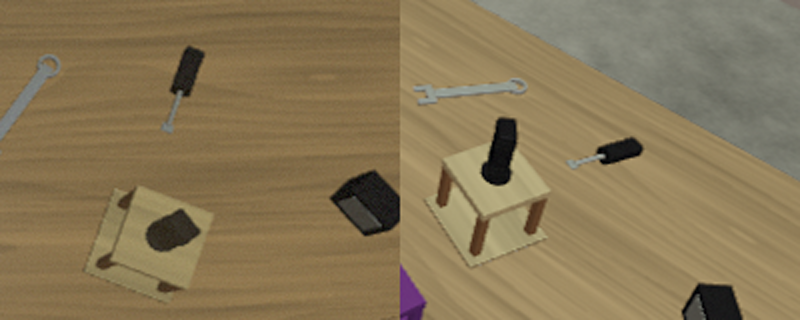

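The small driver just toppled at the start and is now at rest. Next I'll compute coarse positions.

Run:
```python
from h import *
import pickle
s=robot.camera('side');t=robot.camera('top')
pickle.dump((s,t),open('st.pkl','wb'))
print('grip',*tri([s,t],[(234.5,362),(177.7,398)]))
print('fast',*tri([s,t],[(219,271.1),(205.7,291.4)]))
for a,b in (((184.8,241),(194.4,221.6)),((204.9,299.3),(170.4,299.9)),((171.8,266),(155.9,231.7))): print(*tri([s,t],[a,b]))
# stand top plate corners in top view (crop f4 coordinates -> px)
for c in ((495-400,437-300),(591-400,478-300),(557-400,573-300),(460-400,530-300)):
    rc=(100+c[1]/2.609,345+c[0]/2.609);print(rc,onz(t,rc,100))
```

```text
grip [ 567.27800986 -254.0568792   152.83525522] [ 1.60809256 -0.33780915 -1.15293751  1.14896837]
fast [509.5664158   -6.02884733  65.35018536] [-3.02346038  0.36524935  1.97137869 -2.32401342]
[546.47708339 164.90581226  62.31387105] [ 2.59115682 -0.18989002 -1.66622725  1.99254669]
[599.10950063 -31.06087481  75.68398002] [-0.22849456  0.03423432  0.15342949 -0.17193125]
[638.85342425 139.89354776  74.56259559] [-1.40286185  0.1642973   0.91716353 -1.07777306]
(152.51054043694901, 381.412418551169) [ 636.02613616 -231.49526253  100.        ]
(168.22537370640092, 418.20812571866617) [ 594.90662848 -320.42621659  100.        ]
(204.63779225756997, 405.1763127635109) [ 505.85502041 -283.36184359  100.        ]
(188.15638175546187, 367.9973169796857) [ 548.34080513 -194.18580131  100.        ]
```

Request:
carry_out([
  [20,-44,9,0,0,0,1],
  [40.3,-88.4,9,0,0,0,1],
  [40.3,-88.4,9,0,0,0,1],
  [40.3,-88.4,9,0,0,0,1],
  [40.3,-88.4,9,0,0,0,1],
  [40.3,-88.4,9,0,0,0,1],
  [40.3,-88.4,9,0,0,0,1],
  [40.3,-88.4,9,0,0,0,1],
  [40.3,-88.4,9,0,0,0,1],
  [40.3,-88.4,9,0,0,0,1],
  [40.3,-88.4,9,0,0,0,1],
  [40.3,-88.4,9,0,0,0,1],
  [40.3,-88.4,9,0,0,0,1],
  [40.3,-88.4,9,0,0,0,1],
  [40.3,-88.4,9,0,0,0,1],
  [40.3,-88.4,9,0,0,0,1],
  [40.3,-88.4,9,0,0,0,1],
  [40.3,-88.4,9,0,0,0,1],
  [40.3,-88.4,9,0,0,0,1],
])

```text
clock: 3.98
ee_pos: [569.8, -254.6, 321.4]
eef_rot: [3.142, -0.0, 1.312]
contact_force: [0.7, -0.2, 0.6]
gripper_width: 85.8
```

```bash
cat >> h.py <<'E'
from scipy.spatial.transform import Rotation as Ro
def toolT():
    s=robot.get_state();T=np.eye(4);T[:3,:3]=Ro.from_euler('xyz',s['eef_rot']).as_matrix();T[:3,3]=s['ee_pos'];return T
def wcam():
    T=toolT();p=robot.camera('wrist');p['Tw']=T@p['T_tool_cam'];return p
def wray(p,rc):
    K=p['intrinsics'];x=(rc[1]-K[0,2])/K[0,0];y=(rc[0]-K[1,2])/K[1,1];r=np.hypot(x,y)
    d=np.array([x/r*np.sin(r),y/r*np.sin(r),np.cos(r)]) if r>0 else np.array([0,0,1.])
    return p['Tw'][:3,3],p['Tw'][:3,:3]@d
def wz(p,rc,z):
    o,d=wray(p,rc);return o+d*(z-o[2])/d[2]
def wproj(p,X):
    c=np.linalg.inv(p['Tw'])@np.r_[X,1];th=np.arctan2(np.hypot(c[0],c[1]),c[2]);ph=np.arctan2(c[1],c[0]);K=p['intrinsics']
    return K[1,2]+K[1,1]*th*np.sin(ph),K[0,2]+K[0,0]*th*np.cos(ph)
def rectify(p,x0,y0,half,z,n=500):
    # top-down orthographic map of plane z: image right=+x, up=+y
    s=np.linspace(-half,half,n);mx=np.zeros((n,n),np.float32);my=mx.copy()
    Ti=np.linalg.inv(p['Tw']);X,Y=np.meshgrid(x0+s,y0-s)
    P=np.stack([X,Y,np.full_like(X,z)],-1)@Ti[:3,:3].T+Ti[:3,3]
    th=np.arctan2(np.hypot(P[...,0],P[...,1]),P[...,2]);ph=np.arctan2(P[...,1],P[...,0]);K=p['intrinsics']
    return cv2.remap(p['img'],(K[0,2]+K[0,0]*th*np.cos(ph)).astype(np.float32),(K[1,2]+K[1,1]*th*np.sin(ph)).astype(np.float32),cv2.INTER_CUBIC)[:,:,::-1]
E
python3 - <<'E'
from h import *
import pickle
p=wcam();save(p,'w1');pickle.dump(p,open('w1.pkl','wb'));st=robot.get_state();print(st['clock'],st['ee_pos'],st['eef_rot'],st['joint_positions'])
for th in ['driver_grip','stand_hole']: print(th,[(np.round(d['centre'],1).tolist(),round(d['score'],2)) for d in robot.pinpoint(p,th)])
cv2.imwrite('pics/w1r.png',np.hstack([rectify(p,570,-256,100,190,400),rectify(p,570,-256,100,100,400)]))
E
```

```text
4.025 [ 569.77747884 -254.66159532  321.54152847] [3.14138721e+00 7.66310568e-06 1.31219524e+00] [-6.01753322e-01  1.25809822e-01  1.52996822e+00  6.21321913e-05
  1.48561857e+00 -1.91395384e+00]
driver_grip [([287.3, 247.8], 0.95), ([178.1, 251.8], 0.57)]
stand_hole [([163.7, 252.9], 0.78), ([110.4, 432.0], 0.6)]
```

View pics/w1.png

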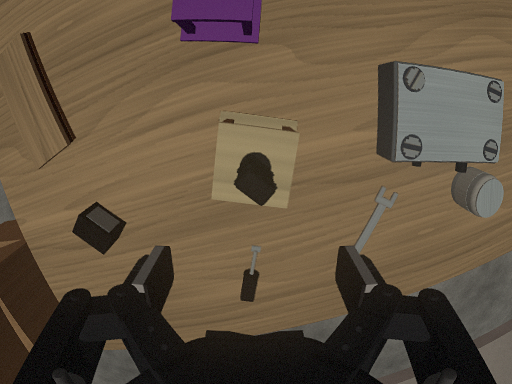

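View pics/w1r.png

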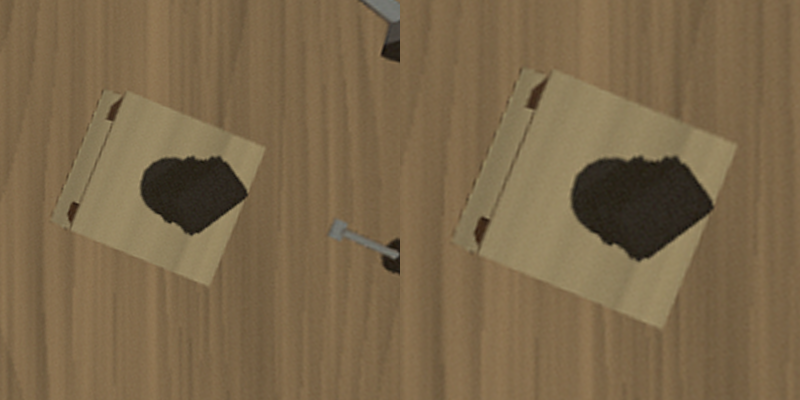

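In the rectified view the large driver in the plywood stand is at about (573,-255), with its wide axis at about 36.5° and its top corners at left-panel px (247,195), (220,157) and (193,235). I'll turn the jaws to -53.5°, descend and grip.

Request:
carry_out([
  [0.3,0,0,0,0,-128.7,1],
  [0.3,0,0,0,0,-128.7,1],
  [0.3,0,0,0,0,-128.7,1],
  [0.3,0,0,0,0,-128.7,1],
  [0.3,0,0,0,0,-128.7,1],
  [0.3,0,-1,0,0,-128.7,1],
  [0.3,0,-2,0,0,-128.7,1],
  [0.3,0,-3,0,0,-128.7,1],
  [0.3,0,-4,0,0,-128.7,1],
  [0.3,0,-5,0,0,-128.7,1],
  [0.3,0,-6,0,0,-128.7,1],
  [0.3,0,-7,0,0,-128.7,1],
  [0.3,0,-8,0,0,-128.7,1],
  [0.3,0,-9,0,0,-128.7,1],
  [0.3,0,-9,0,0,-128.7,1],
])

```text
clock: 6.0
ee_pos: [572.5, -255.4, 230.1]
eef_rot: [3.141, 0.002, -0.934]
contact_force: [0.2, -0.5, 0.1]
gripper_width: 85.6
```

Run:
```python
from h import *
import pickle
p=wcam();save(p,'w2');pickle.dump(p,open('w2.pkl','wb'));st=robot.get_state();print(st['clock'],st['ee_pos'],st['eef_rot'],st['joint_positions'])
cv2.imwrite('pics/w2r.png',np.hstack([rectify(p,573,-255,80,190,400),rectify(p,573,-255,80,100,400)]))
```

```text
6.05 [ 572.79918081 -255.66215659  230.88002898] [ 3.14131316e+00  7.31332550e-04 -9.34112950e-01] [-6.00282172e-01  1.93764620e-01  1.61862732e+00 -2.51581736e-05
  1.32998325e+00  3.33836686e-01]
```

View pics/w2.png

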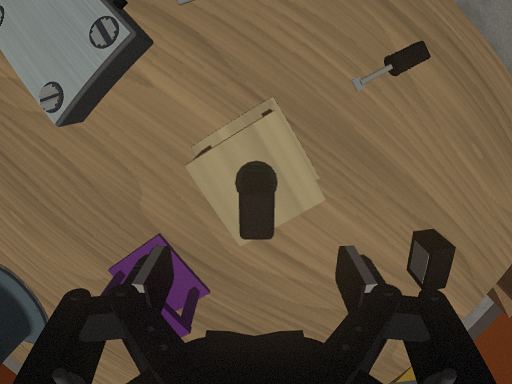

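View pics/w2r.png

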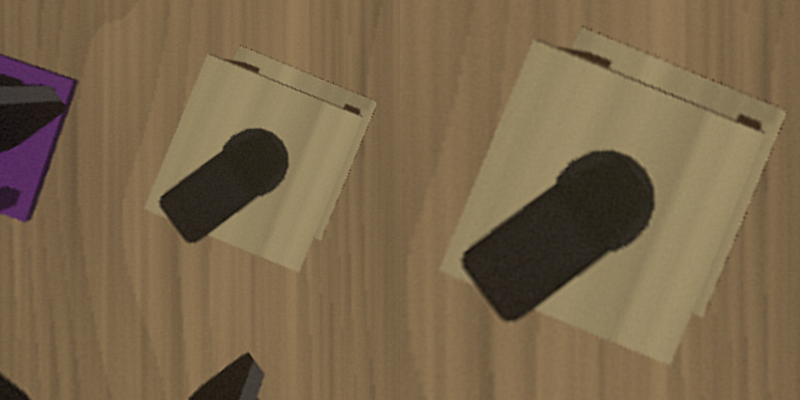

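The handle lies squarely between the fingers (px col 257, rows 170-240). I'll descend and close.

Request:
carry_out([
  [0.1,0.1,-3,0,0,0,1],
  [0.1,0.1,-6,0,0,0,1],
  [0.1,0.1,-8,0,0,0,1],
  [0.1,0.1,-10,0,0,0,1],
  [0.1,0.1,-10,0,0,0,1],
  [0.1,0.1,-10,0,0,0,0],
  [0.1,0.1,-10,0,0,0,0],
  [0.1,0.1,-10,0,0,0,0],
  [0.1,0.1,-10,0,0,0,0],
  [0.1,0.1,-10,0,0,0,0],
  [0.1,0.1,-10,0,0,0,0],
  [0.1,0.1,-10,0,0,0,0],
], grip_force=80)

```text
clock: 7.55
ee_pos: [574.4, -255.2, 132.1]
eef_rot: [-3.141, -0.001, -0.935]
contact_force: [0.9, -0.6, 5.2]
gripper_width: 22.9
```

Run:
```python
from h import *
import pickle
p=wcam();save(p,'w3');st=robot.get_state();print(st)
```

```text
{'clock': 7.6, 'joint_positions': array([-5.98116184e-01,  2.98211304e-01,  1.68461158e+00, -9.94741737e-05,
        1.15725188e+00,  3.37195576e-01]), 'qd': array([-0.00041002, -0.00014949, -0.00114269, -0.00082836,  0.00189264,
        0.00109875]), 'joint_torque': array([ 3.68452566e-01, -3.91437507e+01, -2.70845354e+01,  8.99399654e-02,
        6.11795112e-02,  3.90869318e-03]), 'ee_pos': array([ 574.44694871, -255.18772959,  132.12632795]), 'eef_rot': array([-3.14117649e+00, -1.46256786e-03, -9.35272158e-01]), 'contact_force': array([ 0.50977584, -1.33862278,  5.17839712]), 'torque': array([-0.02886738,  0.06363231,  0.07410258]), 'gripper_width': 23.014352159274925}
```

View pics/w3.png

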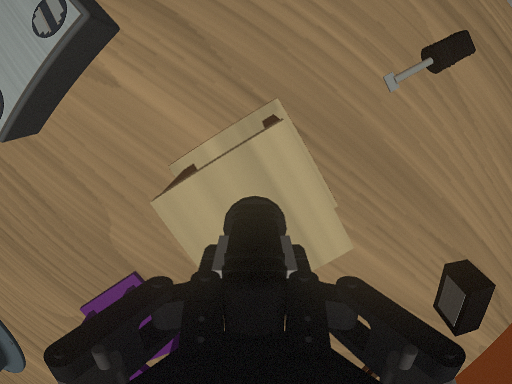

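Gripped at 23 mm. I'll lift and carry it over the unlocked fastener, turning as it goes.

Request:
carry_out([
  [0,0,4,0,0,0,0],
  [0,0,9,0,0,0,0],
  [0,0,13,0,0,0,0],
  [0,0,13.5,0,0,0,0],
  [-0.5,2,13.5,0,0,10,0],
  [-1,4,13.5,0,0,20,0],
  [-1.5,6,13.5,0,0,30,0],
  [-2,8,13.5,0,0,40,0],
  [-2.5,10,13.5,0,0,50,0],
  [-3,12,13.5,0,0,60,0],
  [-3.5,14,13.5,0,0,70,0],
  [-4,16,13.5,0,0,80,0],
  [-4.5,18,13.5,0,0,90,0],
  [-5,20,13.5,0,0,100,0],
  [-5.5,22,13,0,0,110,0],
  [-6,24,12,0,0,120,0],
  [-6.4,24.9,11,0,0,121.5,0],
  [-6.4,24.9,11,0,0,121.5,0],
  [-6.4,24.9,11,0,0,121.5,0],
])

```text
clock: 9.98
ee_pos: [510.0, -6.3, 240.9]
eef_rot: [-3.141, 0.0, 1.184]
contact_force: [-0.2, -0.9, -2.8]
gripper_width: 23.4
```

Run:
```python
from h import *
import pickle
p=wcam();save(p,'w4');s=robot.camera('side');t=robot.camera('top');pickle.dump((p,s,t),open('v4.pkl','wb'))
st=robot.get_state();print({k:np.round(st[k],3) for k in('clock','ee_pos','eef_rot','joint_positions','gripper_width','contact_force')})
for n,q in(('w',p),('s',s),('t',t)):
  for th in ['fastener_a','driver_tip','driver_grip']:
    print(n,th,[(np.round(d['centre'],1).tolist(),round(d['score'],2)) for d in robot.pinpoint(q,th)])
c=np.hstack([s['img'][90:240,180:330],t['img'][100:250,200:350]])
cv2.imwrite('pics/st4.png',cv2.resize(c[:,:,::-1],None,fx=2.6,fy=2.6,interpolation=cv2.INTER_CUBIC))
```

```text
{'clock': np.float64(10.125), 'ee_pos': array([510.374,  -6.41 , 241.724]), 'eef_rot': array([ 3.141, -0.   ,  1.184]), 'joint_positions': array([-0.235, -0.097,  1.9  , -0.   ,  1.338, -1.419]), 'gripper_width': np.float64(23.334), 'contact_force': array([ 0.505, -0.66 , -2.461])}
w fastener_a [([224.8, 400.0], 0.79), ([171.2, 255.9], 0.6), ([153.2, 396.7], 0.55)]
w driver_tip [([186.4, 255.6], 0.86), ([224.6, 398.4], 0.47)]
w driver_grip [([267.1, 253.5], 0.78), ([363.5, 159.5], 0.69)]
s fastener_a [([181.5, 239.7], 0.54), ([203.4, 301.3], 0.53), ([218.0, 270.7], 0.5)]
s driver_tip [([205.3, 270.6], 0.8), ([158.8, 173.3], 0.25)]
s driver_grip [([168.6, 272.8], 0.88), ([233.8, 425.1], 0.75)]
t fastener_a [([193.9, 221.3], 0.48), ([205.4, 289.9], 0.41), ([155.7, 234.3], 0.39)]
t driver_tip [([125.8, 396.4], 0.7)]
t driver_grip [([94.6, 405.2], 0.87)]
```

View pics/w4.png

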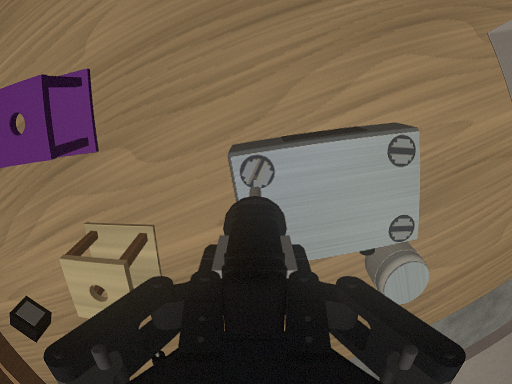

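View pics/st4.png

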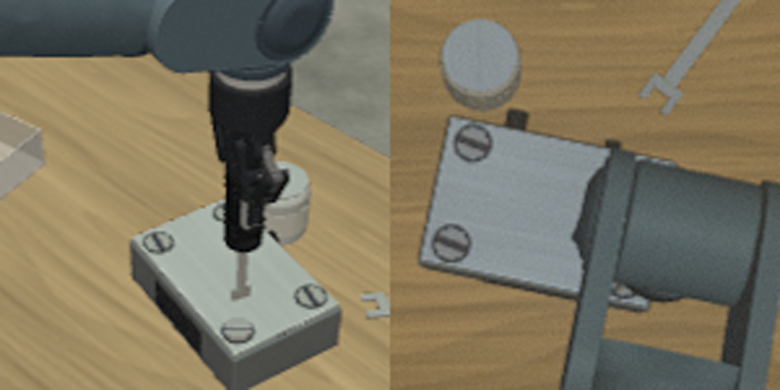

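Run:
```python
from h import *
import pickle
p,s,t=pickle.load(open('v4.pkl','rb'))
print('tip',wz(p,(186.4,255.6),241.7-117),'tcp proj',wproj(p,np.array([510.4,-6.4,124.7])))
print('fast floor',wz(p,(171.2,255.9),69.5))
print('side fast',onz(s,(218.5,270.9),69.5),'side tip',onz(s,(205.3,270.6),124.7))
r=rectify(p,510,-6,30,77.5,600)
r2=rectify(p,560,70,150,72,600)[:, :]
cv2.imwrite('pics/r4.png',np.hstack([cv2.resize(r,(400,400)),cv2.resize(r2,(400,400))]))
q=p['img'][140:240,205:305][:,:,::-1];cv2.imwrite('pics/c4.png',cv2.resize(q,None,fx=6,fy=6,interpolation=cv2.INTER_CUBIC))
```

```text
tip [509.6216694   -4.35737574 124.7       ] tcp proj (np.float64(187.96446838529374), np.float64(253.8464735423199))
fast floor [509.20866257  -3.56197472  69.5       ]
side fast [505.23209575  -5.01805627  69.5       ] side tip [502.80805023  -4.25696627 124.7       ]
```

View pics/r4.png

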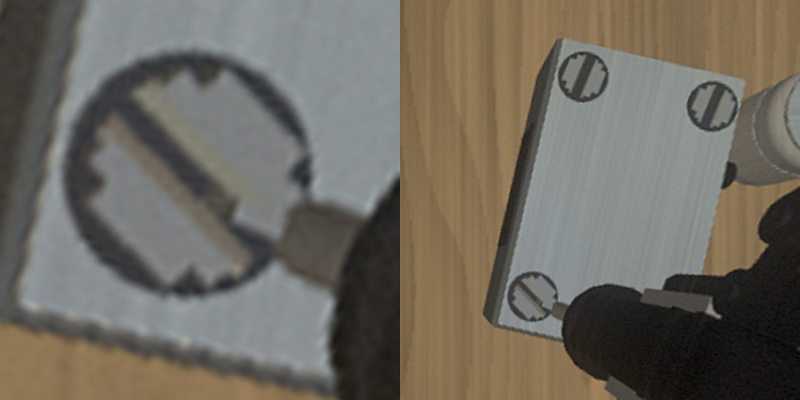

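View pics/c4.png

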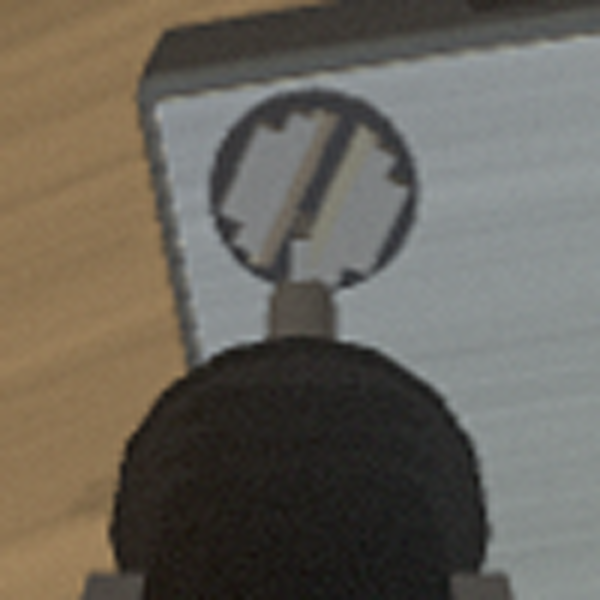

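Run:
```python
from h import *
import pickle
p,s,t=pickle.load(open('v4.pkl','rb'))
T=toolT()
c=wz(p,(180,254.8),124.7); y=T[:3,1]
print('corner',c,'tip',c+11*y,'tcp',T[:3,3], 'in tool',T[:3,:3].T@(c+11*y-T[:3,3]))
w1=pickle.load(open('w1.pkl','rb'))
out=[]
for w,(x,y,z) in ((w1,(509.3,-3.2,77)),(w1,(599,-31,72)),(p,(546,165,72)),(p,(637,140,72))):
    out.append(rectify(w,x,y,25,z,300))
cv2.imwrite('pics/r5.png',np.vstack([np.hstack(out[:2]),np.hstack(out[2:])]))
```

```text
corner [503.7402386   -2.75359099 124.7       ] tip [513.93293083  -6.88989667 124.70076744] tcp [509.99154992  -5.8152125  241.34082869] in tool [  0.48604471   4.04809007 116.64034485]
```

View pics/r5.png

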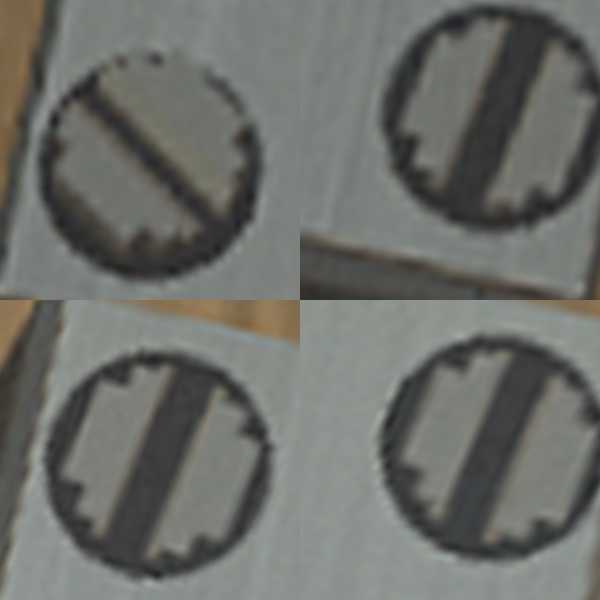

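Rectified views show the unlocked slot at about -45.5° and the locked ones at about 70°, so roughly 64° of turn remain. Next I'll align the blade and go lower for a tip check.

Request:
carry_out([
  [-0.1,0.3,-1,0,0,-10,0],
  [-0.1,0.3,-2,0,0,-20,0],
  [-0.1,0.3,-3.3,0,0,-23.2,0],
  [-0.1,0.3,-3.3,0,0,-23.2,0],
  [-0.1,0.3,-3.3,0,0,-23.2,0],
])

```text
clock: 11.2
ee_pos: [509.3, -2.9, 208.8]
eef_rot: [3.141, -0.0, 0.781]
contact_force: [-0.5, -0.3, -2.0]
gripper_width: 23.0
```

Run:
```python
from h import *
import pickle
p=wcam();save(p,'w6');s=robot.camera('side');pickle.dump((p,s),open('v6.pkl','wb'))
st=robot.get_state();print({k:np.round(st[k],3) for k in('clock','ee_pos','eef_rot','joint_positions','gripper_width','contact_force')})
for n,q in(('w',p),('s',s)):
  for th in ['fastener_a','driver_tip','driver_grip']:
    print(n,th,[(np.round(d['centre'],1).tolist(),round(d['score'],2)) for d in robot.pinpoint(q,th)])
a=p['img'][140:215,215:290];b=s['img'][180:255,235:310]
cv2.imwrite('pics/c6.png',cv2.resize(np.hstack([a,b])[:,:,::-1],None,fx=5.3,fy=5.3,interpolation=cv2.INTER_CUBIC))
z=st['ee_pos'][2]
for dy in (-11,0,11): print('pred tip edge y=%d'%dy, np.round(wproj(p,(toolT()@np.array([0,dy,117,1]))[:3]),1), np.round(proj(s,(toolT()@np.array([0,dy,117,1]))[:3]),1))
```

```text
{'clock': np.float64(11.3), 'ee_pos': array([509.412,  -2.891, 209.083]), 'eef_rot': array([ 3.14e+00, -1.00e-03,  7.81e-01]), 'joint_positions': array([-0.229, -0.068,  1.934, -0.   ,  1.274, -1.01 ]), 'gripper_width': np.float64(23.091), 'contact_force': array([ 0.634,  0.005, -2.88 ])}
w fastener_a [([97.8, 393.3], 0.97), ([182.3, 253.3], 0.94), ([176.2, 429.5], 0.71), ([254.1, 305.4], 0.58)]
w driver_tip [([186.5, 257.2], 0.85)]
w driver_grip [([267.1, 253.3], 0.95), ([252.3, 305.3], 0.52)]
s fastener_a [([205.6, 298.8], 0.58), ([214.4, 271.8], 0.51), ([181.6, 241.5], 0.44)]
s driver_tip [([247.2, 360.5], 0.71), ([244.7, 396.0], 0.68), ([213.0, 269.4], 0.52)]
s driver_grip [([176.7, 272.6], 0.85), ([232.3, 423.3], 0.54), ([248.5, 359.9], 0.33)]
pred tip edge y=-11 [175.4 253.7] [212.1 267.6]
pred tip edge y=0 [187.  253.7] [212.1 271.5]
pred tip edge y=11 [198.4 253.7] [212.1 275.3]
```

View pics/c6.png

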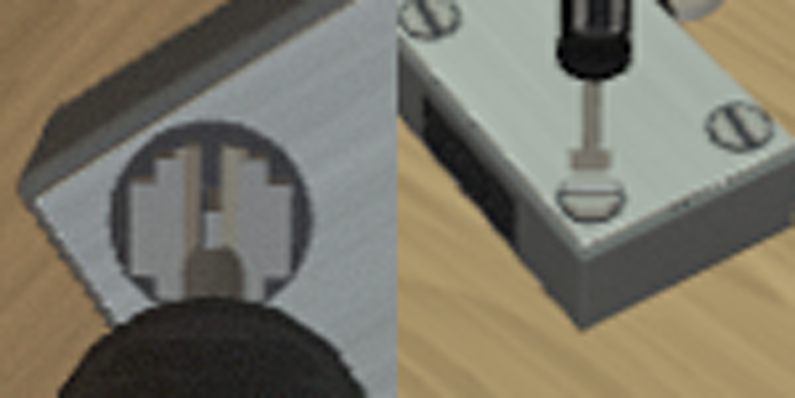

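Run:
```python
from h import *
import pickle
p,s=pickle.load(open('v6.pkl','rb'))
r=rectify(p,509.3,-3,20,77,800)
M=cv2.getRotationMatrix2D((400,400),-45.25-90+180,1) # rotate so tool axes vertical
# tool y at angle 44.75-90=-45.25 -> make vertical
M=cv2.getRotationMatrix2D((400,400),-44.75,1)
rr=cv2.warpAffine(r,M,(800,800))
for x in range(0,800,100): cv2.line(rr,(x,0),(x,800),(0,0,255),1)
cv2.imwrite('pics/r6.png',cv2.resize(rr,(600,600)))
```

```text
(no output)
```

View pics/r6.png

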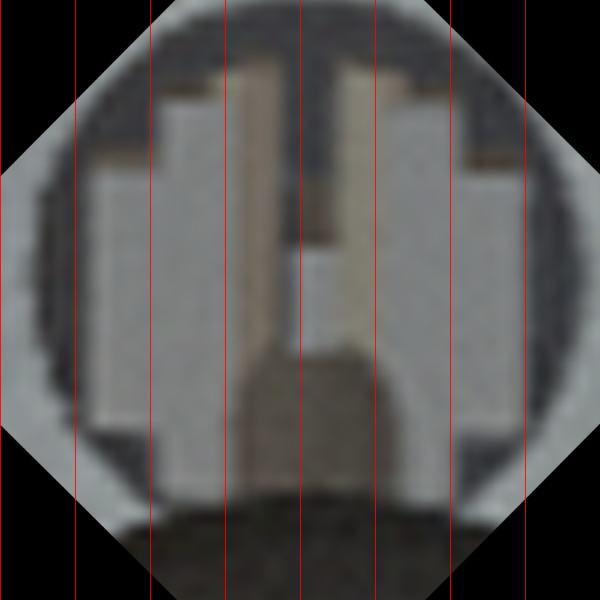

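The blade (px 290–342) sits about 0.6 mm to one side of the slot (px 275–335), and the angles agree. I'll correct that and descend into the slot.

Request:
carry_out([
  [-0.04,-0.04,-0.6,0,0,0,0],
  [-0.04,-0.04,-1.2,0,0,0,0],
  [-0.04,-0.04,-1.5,0,0,0,0],
  [-0.04,-0.04,-1.7,0,0,0,0],
  [-0.04,-0.04,-1.9,0,0,0,0],
  [-0.04,-0.04,-2.0,0,0,0,0],
  [-0.04,-0.04,-2.0,0,0,0,0],
])

```text
clock: 12.48
ee_pos: [508.6, -3.2, 188.3]
eef_rot: [3.142, -0.0, 0.78]
contact_force: [0.3, 0.5, -1.4]
gripper_width: 23.2
```

Run:
```python
from h import *
import pickle
p=wcam();save(p,'w7');s=robot.camera('side');pickle.dump((p,s),open('v7.pkl','wb'))
st=robot.get_state();print({k:np.round(st[k],3) for k in('clock','ee_pos','eef_rot','torque','gripper_width','contact_force')})
a=p['img'][140:215,215:290];b=s['img'][180:255,235:310]
cv2.imwrite('pics/c7.png',cv2.resize(np.hstack([a,b])[:,:,::-1],None,fx=5.3,fy=5.3,interpolation=cv2.INTER_CUBIC))
```

```text
{'clock': np.float64(12.575), 'ee_pos': array([508.669,  -3.237, 188.44 ]), 'eef_rot': array([ 3.141, -0.   ,  0.78 ]), 'torque': array([-0.023,  0.001,  0.04 ]), 'gripper_width': np.float64(22.932), 'contact_force': array([ 0.062,  0.101, -1.647])}
```

View pics/c7.png

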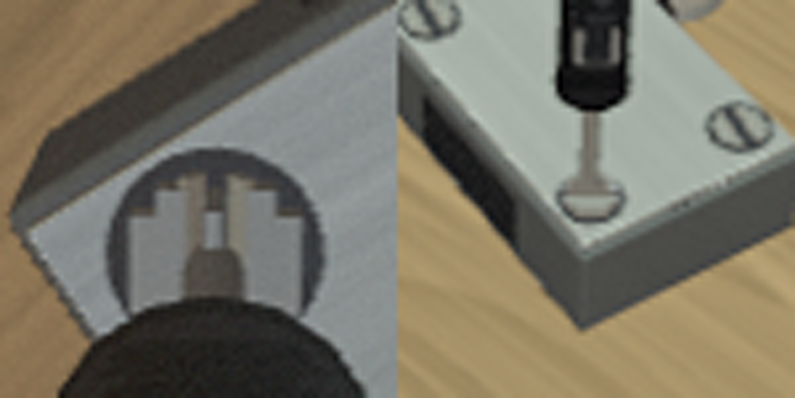

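The blade has entered the slot with no side force. I'll lower gently to seat it.

Request:
carry_out([
  [0,0,-0.15,0,0,0,0],
  [0,0,-0.25,0,0,0,0],
  [0,0,-0.25,0,0,0,0],
])

```text
clock: 12.95
ee_pos: [509.0, -3.4, 186.9]
eef_rot: [3.141, -0.0, 0.78]
contact_force: [-1.5, 0.0, 4.9]
gripper_width: 22.9
```

Request:
carry_out([
  [0,0.01,0,0,0,-4,0],
  [-0.01,0.01,0,0,0,-8,0],
  [-0.01,0.02,-0.03,0,0,-12,0],
  [-0.02,0.02,-0.06,0,0,-16,0],
  [-0.02,0.03,-0.09,0,0,-20,0],
  [-0.02,0.04,-0.12,0,0,-24,0],
  [-0.03,0.04,-0.15,0,0,-28,0],
  [-0.03,0.05,-0.18,0,0,-32,0],
  [-0.03,0.06,-0.21,0,0,-36,0],
  [-0.03,0.06,-0.24,0,0,-40,0],
])

```text
clock: 14.2
ee_pos: [509.4, -3.1, 186.7]
eef_rot: [3.14, -0.002, 0.081]
contact_force: [-5.8, 0.1, 15.5]
gripper_width: 23.3
```

Run:
```python
from h import *
import pickle
p=wcam();save(p,'w8');s=robot.camera('side');pickle.dump((p,s),open('v8.pkl','wb'))
st=robot.get_state();print({k:np.round(st[k],3) for k in('clock','ee_pos','eef_rot','torque','gripper_width','contact_force')})
a=p['img'][140:215,215:290];b=s['img'][180:255,235:310]
cv2.imwrite('pics/c8.png',cv2.resize(np.hstack([a,b])[:,:,::-1],None,fx=5.3,fy=5.3,interpolation=cv2.INTER_CUBIC))
```

```text
{'clock': np.float64(14.3), 'ee_pos': array([509.434,  -3.064, 186.771]), 'eef_rot': array([ 3.14e+00, -2.00e-03,  8.20e-02]), 'torque': array([0.063, 1.448, 0.133]), 'gripper_width': np.float64(22.866), 'contact_force': array([-3.669,  0.601, 16.244])}
```

View pics/c8.png

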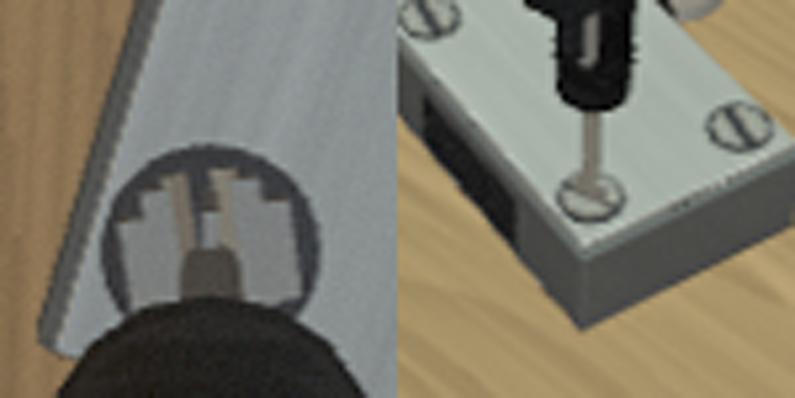

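Run:
```python
from h import *
import pickle
out=[]
for f,cx,cy,yaw in (('v7.pkl',508.7,-3.2,44.7),('v8.pkl',509.4,-3.1,4.7)):
    p,s=pickle.load(open(f,'rb'))
    r=rectify(p,cx,cy,22,76,400)
    for a in range(0,400,50): cv2.line(r,(a,0),(a,400),(0,0,255),1)
    out.append(r)
cv2.imwrite('pics/r8.png',np.hstack(out))
a=[cv2.resize(pickle.load(open(f,'rb'))[1]['img'][195:230,250:290][:,:,::-1],None,fx=10,fy=10,interpolation=cv2.INTER_CUBIC) for f in ('v7.pkl','v8.pkl')]
cv2.imwrite('pics/s8.png',np.hstack(a))
```

```text
Traceback (most recent call last):
cv2.error: OpenCV(4.12.0) :-1: error: (-5:Bad argument) in function 'line'
> Overload resolution failed:
>  - Layout of the output array img is incompatible with cv::Mat
>  - Expected Ptr<cv::UMat> for argument 'img'
```

Run:
```python
from h import *
import pickle
out=[]
for f,cx,cy,yaw in (('v7.pkl',508.7,-3.2,44.7),('v8.pkl',509.4,-3.1,4.7)):
    p,s=pickle.load(open(f,'rb'))
    r=np.ascontiguousarray(rectify(p,cx,cy,22,76,400))
    for a in range(0,400,50): cv2.line(r,(a,0),(a,400),(0,0,255),1)
    out.append(r)
cv2.imwrite('pics/r8.png',np.hstack(out))
a=[cv2.resize(np.ascontiguousarray(pickle.load(open(f,'rb'))[1]['img'][195:230,250:290][:,:,::-1]),None,fx=10,fy=10,interpolation=cv2.INTER_CUBIC) for f in ('v7.pkl','v8.pkl')]
cv2.imwrite('pics/s8.png',np.hstack(a))
```

```text
(no output)
```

View pics/r8.png

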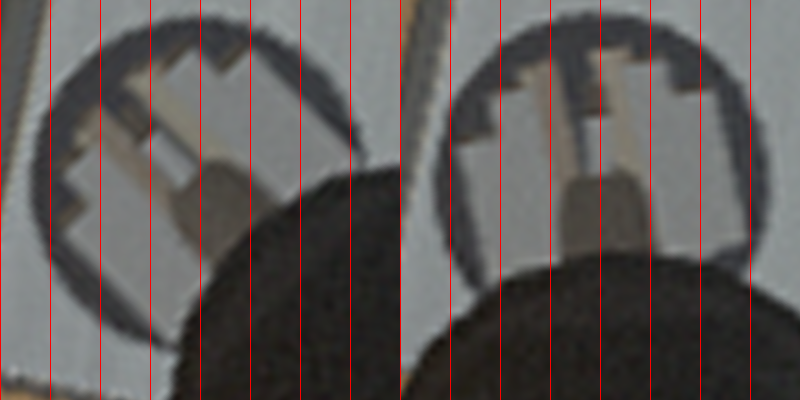

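View pics/s8.png

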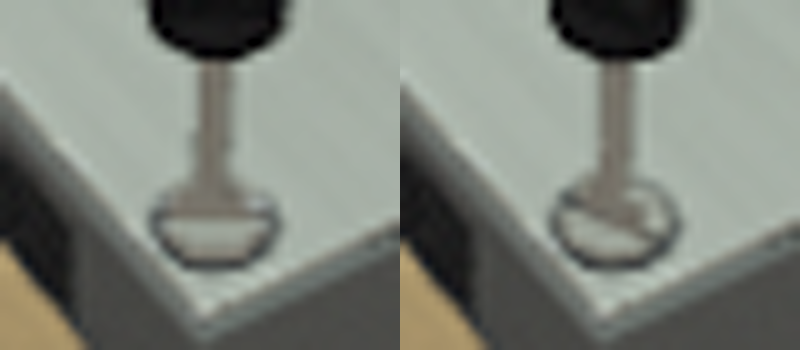

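The fastener has turned about 32°, but the bit has not followed it down (16 N up, TCP z unchanged). I'll ease the load and the side force to see what is holding it.

Request:
carry_out([
  [-0.05,0,0.15,0,0,0,0],
  [-0.05,0,0.15,0,0,0,0],
])

```text
clock: 14.55
ee_pos: [508.9, -3.0, 186.8]
eef_rot: [3.14, -0.003, 0.083]
contact_force: [-1.3, -0.4, 7.6]
gripper_width: 23.2
```

Request:
carry_out([
  [0,0,0,0,0,5,0],
  [0,0,0,0,0,5,0],
])

```text
clock: 14.8
ee_pos: [509.1, -3.0, 186.9]
eef_rot: [3.14, -0.003, 0.17]
contact_force: [-1.7, -0.5, 8.2]
gripper_width: 23.5
```

Request:
carry_out([
  [0,0,1,0,0,0,0],
  [0,0,2,0,0,0,0],
  [0,0,2.3,0,0,0,0],
  [0,0,2.3,0,0,0,0],
])

```text
clock: 15.3
ee_pos: [507.8, -2.6, 207.9]
eef_rot: [3.142, -0.0, 0.17]
contact_force: [0.2, -0.5, -1.4]
gripper_width: 23.2
```

Run:
```python
from h import *
import pickle
p=wcam();save(p,'w9');s=robot.camera('side');pickle.dump((p,s),open('v9.pkl','wb'))
st=robot.get_state();print({k:np.round(st[k],3) for k in('clock','ee_pos','eef_rot','torque','gripper_width','contact_force')})
e,_s=st['ee_pos'],0
out=[]
for yaw,(pp,c) in ((44.75,(pickle.load(open('v6.pkl','rb'))[0],(509.4,-2.9))),(np.degrees(st['eef_rot'][2]),(p,e[:2]))):
    r=np.ascontiguousarray(rectify(pp,c[0],c[1],20,74,400))
    r=cv2.warpAffine(r,cv2.getRotationMatrix2D((200,200),-yaw,1),(400,400))
    for x in range(0,400,50): cv2.line(r,(x,0),(x,400),(0,0,255),1)
    out.append(r)
cv2.imwrite('pics/r9.png',np.hstack(out))
a=[cv2.resize(np.ascontiguousarray(pickle.load(open(f,'rb'))[1]['img'][190:230,250:290][:,:,::-1]),None,fx=10,fy=10,interpolation=cv2.INTER_CUBIC) for f in ('v6.pkl','v9.pkl')]
cv2.imwrite('pics/s9.png',np.hstack(a))
```

```text
{'clock': np.float64(15.4), 'ee_pos': array([507.469,  -2.515, 207.449]), 'eef_rot': array([-3.141e+00,  1.000e-03,  1.700e-01]), 'torque': array([ 0.025,  0.044, -0.015]), 'gripper_width': np.float64(23.021), 'contact_force': array([-0.459,  0.31 , -1.934])}
```

View pics/r9.png

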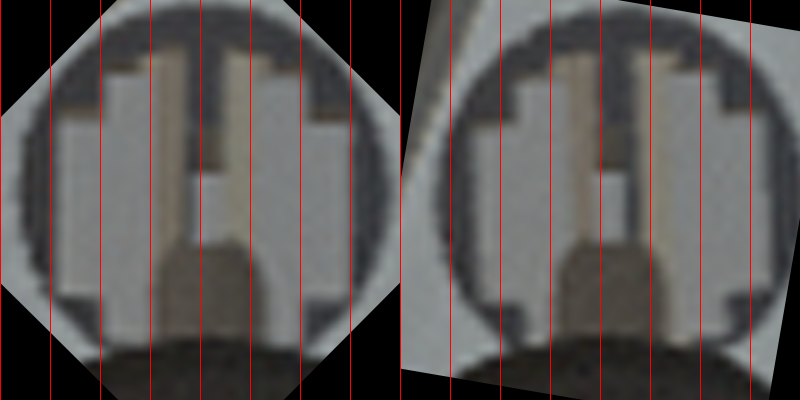

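View pics/s9.png

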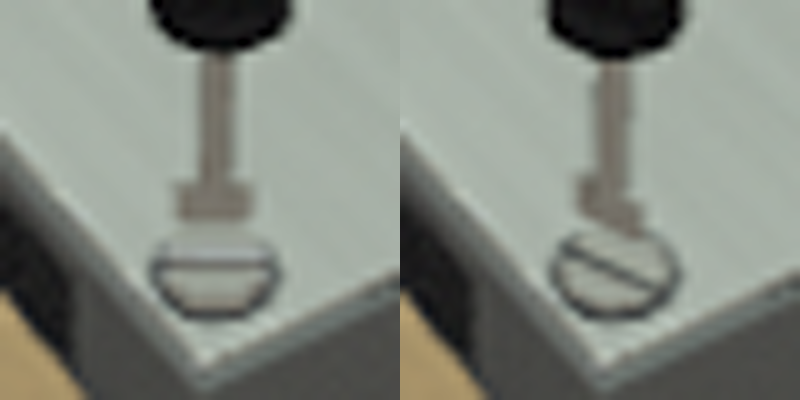

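The side view shows the fastener turned to about -80° and sunk. The bit now sits about 0.7 mm to one side (blade px 610, slot px 617). I'll shift it and seat it again.

Request:
carry_out([
  [0.08,0,-0.8,0,0,0,0],
  [0.08,0,-1.5,0,0,0,0],
  [0.08,0,-1.9,0,0,0,0],
  [0.08,0,-2.1,0,0,0,0],
  [0.08,0,-2.2,0,0,0,0],
  [0.08,0,-2.3,0,0,0,0],
  [0.08,0,-2.35,0,0,0,0],
])

```text
clock: 16.27
ee_pos: [509.1, -2.8, 186.8]
eef_rot: [3.141, -0.001, 0.17]
contact_force: [-4.8, 1.4, 13.1]
gripper_width: 23.5
```

Run:
```python
from h import *
import pickle
p=wcam();s=robot.camera('side');pickle.dump((p,s),open('v10.pkl','wb'))
st=robot.get_state();e=st['ee_pos'];print({k:np.round(st[k],3) for k in('clock','ee_pos','eef_rot','torque','contact_force')})
r=np.ascontiguousarray(rectify(p,e[0],e[1],20,74,400))
r=cv2.warpAffine(r,cv2.getRotationMatrix2D((200,200),-np.degrees(st['eef_rot'][2]),1),(400,400))
# side crops of unlocked vs locked
f=lambda im,r,c:cv2.resize(np.ascontiguousarray(im[r:r+40,c:c+40][:,:,::-1]),(400,400),interpolation=cv2.INTER_CUBIC)
cv2.imwrite('pics/r10.png',np.hstack([r,f(s['img'],188,278)]))
a,b=pickle.load(open('v6.pkl','rb')),pickle.load(open('v9.pkl','rb'))
g=[cv2.cvtColor(x[1]['img'],cv2.COLOR_RGB2GRAY).astype(int) for x in (a,b)]
for c in (266,269,271,274,277):
    print(c,g[0][210:226,c].tolist(),g[1][210:226,c].tolist())
```

```text
{'clock': np.float64(16.375), 'ee_pos': array([509.109,  -2.745, 186.867]), 'eef_rot': array([ 3.141e+00, -1.000e-03,  1.700e-01]), 'torque': array([ 0.227,  1.274, -0.021]), 'contact_force': array([-3.92 ,  0.191, 11.095])}
266 [173, 171, 175, 171, 143, 133, 90, 132, 109, 76, 126, 154, 131, 111, 107, 91] [173, 177, 178, 165, 103, 101, 137, 127, 115, 90, 127, 154, 131, 110, 107, 91]
269 [117, 115, 143, 156, 160, 157, 112, 151, 161, 144, 124, 71, 157, 175, 170, 154] [111, 109, 156, 160, 162, 133, 96, 148, 159, 158, 114, 65, 158, 176, 172, 155]
271 [117, 115, 145, 156, 159, 163, 114, 152, 158, 143, 124, 72, 138, 170, 173, 169] [114, 112, 111, 146, 159, 163, 125, 102, 150, 161, 134, 81, 140, 170, 174, 171]
274 [122, 127, 158, 159, 159, 164, 115, 153, 151, 134, 106, 89, 168, 181, 150, 117] [158, 149, 149, 122, 153, 159, 162, 154, 99, 140, 94, 84, 170, 182, 150, 116]
277 [172, 173, 174, 175, 164, 140, 116, 101, 111, 135, 156, 175, 184, 134, 111, 103] [172, 173, 174, 176, 165, 140, 123, 102, 109, 133, 158, 176, 185, 134, 111, 104]
```

View pics/r10.png

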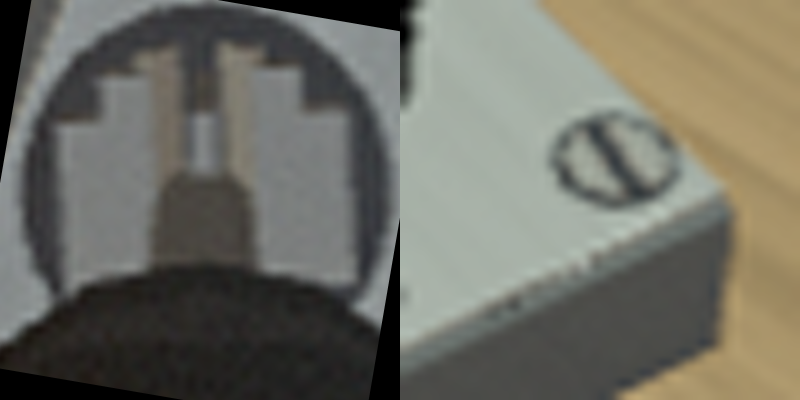

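Run:
```python
from h import *
import pickle
p,s=pickle.load(open('v10.pkl','rb'))
t=robot.camera('top');save(t,'t10');w=pickle.load(open('v8.pkl','rb'))[0]
cv2.imwrite('pics/a10.png',np.hstack([cv2.resize(np.ascontiguousarray(s['img'][60:260,170:370][:,:,::-1]),(400,400)),cv2.resize(np.ascontiguousarray(p['img'][:,:,::-1]),(400,300))[:,:].repeat(1,0) if 0 else cv2.copyMakeBorder(cv2.resize(np.ascontiguousarray(p['img'][:,:,::-1]),(400,300)),0,100,0,0,cv2.BORDER_CONSTANT)]))
```

```text
(no output)
```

View pics/a10.png

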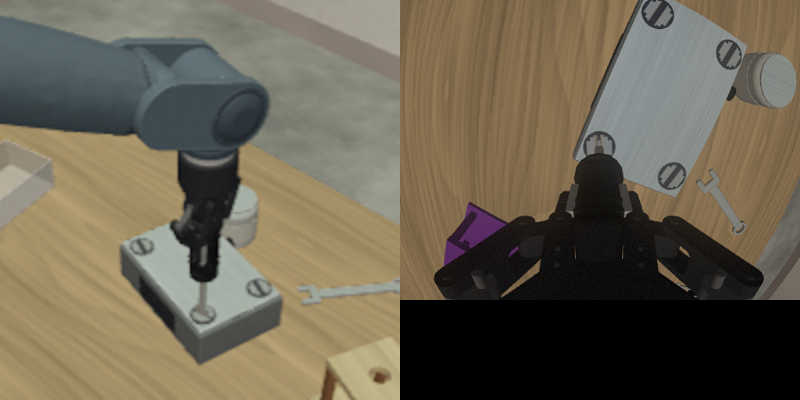

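View pics/t10.png

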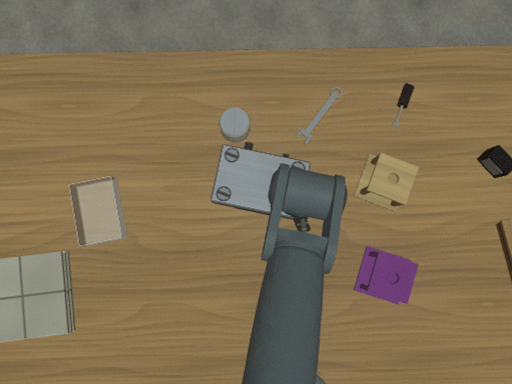

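The blade is centred in the slot and turns the fastener. I'll keep turning and watch the height.

Request:
carry_out([
  [0,0,0,0,0,-4,0],
  [0,0,0,0,0,-8,0],
  [0,0.01,0,0,0,-12,0],
  [0,0.01,0,0,0,-16,0],
  [0.01,0.02,0,0,0,-20,0],
  [0.01,0.02,0,0,0,-24,0],
  [0.01,0.03,0,0,0,-28,0],
  [0.01,0.03,0,0,0,-28,0],
])

```text
clock: 17.42
ee_pos: [509.5, -2.5, 187.0]
eef_rot: [-3.142, -0.002, -0.319]
contact_force: [-3.1, 0.1, 10.6]
gripper_width: 23.4
```

Run:
```python
from h import *
import pickle
p=wcam();s=robot.camera('side');pickle.dump((p,s),open('v11.pkl','wb'))
st=robot.get_state();e=st['ee_pos'];print({k:np.round(st[k],3) for k in('clock','ee_pos','eef_rot','torque','contact_force')})
r=np.ascontiguousarray(rectify(p,e[0],e[1],20,72,400))
r=cv2.warpAffine(r,cv2.getRotationMatrix2D((200,200),-np.degrees(st['eef_rot'][2]),1),(400,400))
f=lambda im,r,c:cv2.resize(np.ascontiguousarray(im[r:r+40,c:c+40][:,:,::-1]),(400,400),interpolation=cv2.INTER_CUBIC)
cv2.imwrite('pics/r11.png',np.hstack([r,f(s['img'],190,250)]))
```

```text
{'clock': np.float64(17.525), 'ee_pos': array([509.553,  -2.455, 187.036]), 'eef_rot': array([-3.142e+00, -2.000e-03, -3.190e-01]), 'torque': array([0.207, 1.066, 0.033]), 'contact_force': array([-3.164,  1.628, 10.803])}
```

View pics/r11.png

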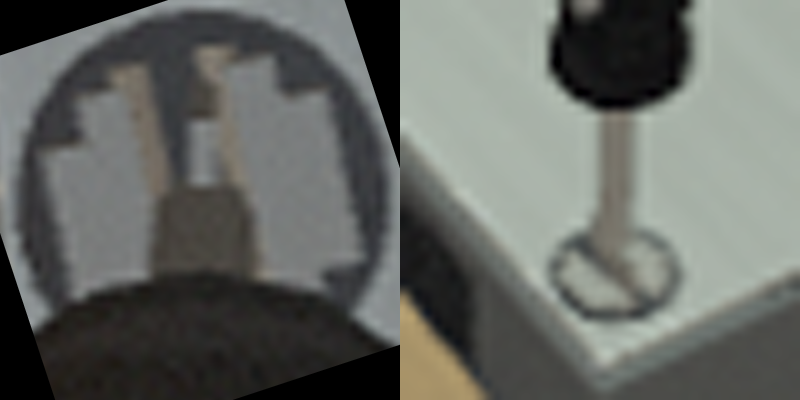

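The slot now lags the blade by about 11° and the bit rides in the slot's flared part. I'll press a little more and finish the turn.

Request:
carry_out([
  [0,0,-0.1,0,0,-2,0],
  [0,0,-0.1,0,0,-5,0],
  [0,0,-0.1,0,0,-8,0],
  [0,0,-0.1,0,0,-11,0],
  [0,0,-0.1,0,0,-14,0],
  [0,0,-0.1,0,0,-14,0],
])

```text
clock: 18.27
ee_pos: [509.8, -2.3, 186.8]
eef_rot: [-3.141, -0.002, -0.563]
contact_force: [-5.4, 1.6, 14.9]
gripper_width: 23.2
```

```bash
cat > look.py <<'E'
from h import *
import pickle,sys
p=wcam();s=robot.camera('side');pickle.dump((p,s),open(sys.argv[1]+'.pkl','wb'))
st=robot.get_state();e=st['ee_pos'];print({k:np.round(st[k],3) for k in('clock','ee_pos','eef_rot','torque','contact_force','gripper_width')})
r=np.ascontiguousarray(rectify(p,e[0],e[1],20,72,400))
r=cv2.warpAffine(r,cv2.getRotationMatrix2D((200,200),-np.degrees(st['eef_rot'][2]),1),(400,400))
f=lambda im,r,c:cv2.resize(np.ascontiguousarray(im[r:r+40,c:c+40][:,:,::-1]),(400,400),interpolation=cv2.INTER_CUBIC)
cv2.imwrite('pics/'+sys.argv[1]+'.png',np.hstack([r,f(s['img'],190,250)]))
E
python3 look.py v12
```

```text
{'clock': np.float64(18.375), 'ee_pos': array([509.794,  -2.379, 186.851]), 'eef_rot': array([-3.141e+00, -2.000e-03, -5.630e-01]), 'torque': array([0.431, 1.416, 0.143]), 'contact_force': array([-4.537,  0.948, 14.863]), 'gripper_width': np.float64(23.117)}
```

View pics/v12.png

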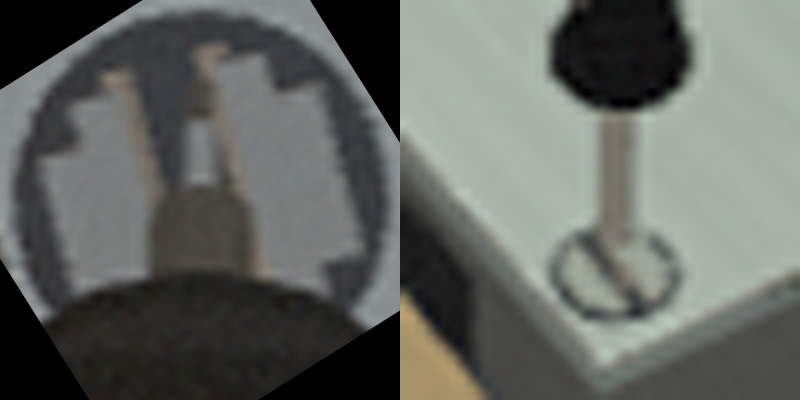

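Request:
carry_out([
  [0,0,0,0,0,-3,0],
  [0,0,0,0,0,-6,0],
  [0,0,0,0,0,-8,0],
  [0,0,0,0,0,-8,0],
])

```text
clock: 18.88
ee_pos: [509.9, -2.3, 186.9]
eef_rot: [-3.14, -0.002, -0.703]
contact_force: [-4.9, 2.0, 15.1]
gripper_width: 23.1
```

```bash
python3 look.py v13
```

```text
{'clock': np.float64(18.975), 'ee_pos': array([509.848,  -2.252, 186.828]), 'eef_rot': array([-3.14e+00, -2.00e-03, -7.03e-01]), 'torque': array([0.496, 1.378, 0.093]), 'contact_force': array([-4.542,  1.465, 14.05 ]), 'gripper_width': np.float64(23.138)}
```

View pics/v13.png

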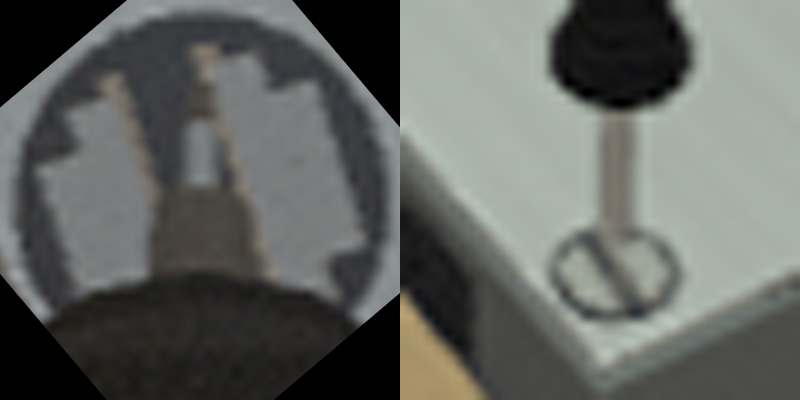

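```bash
cat > ang.py <<'E'
from h import *
import pickle,sys
def ang(p,x,y,z,rad=14,mask=None):
    r=cv2.GaussianBlur(cv2.cvtColor(rectify(p,x,y,20,z,400),cv2.COLOR_BGR2GRAY),(0,0),3).astype(float)
    gx,gy=cv2.Sobel(r,cv2.CV_64F,1,0),cv2.Sobel(r,cv2.CV_64F,0,1)
    Y,X=np.mgrid[:400,:400];m=np.hypot(X-200,Y-200)<rad*10
    if mask is not None: m&=mask(X,Y)
    h=np.zeros(180);a=(np.degrees(np.arctan2(-gy,gx))+90)%180;w=np.hypot(gx,gy)
    np.add.at(h,a[m].astype(int),w[m])
    h=np.convolve(np.r_[h[-4:],h,h[:4]],np.hanning(9),'valid');k=h.argmax()
    idx=(np.arange(-7,8)+k);return k, (idx*h[idx%180]).sum()/h[idx%180].sum()+.5
E
python3 - <<'E'
from ang import *
for f in ('v4','v6','v9','v12','v13'):
    q=pickle.load(open(f+'.pkl','rb'));p=q[0]
    for n,(x,y,z) in {'bl':(546,165,72),'tl':(638,140,72),'tr':(599,-31,72),'un':(508.5,-3.5,73)}.items():
        rc=wproj(p,np.array([x,y,z]))
        if not(12<rc[0]<372 and 12<rc[1]<500): continue
        print(f,n,np.round(rc),ang(p,x,y,z))
q=pickle.load(open('w1.pkl','rb'))
for n,(x,y,z) in {'bl':(546,165,72),'tl':(638,140,72),'tr':(599,-31,72),'un':(508.5,-3.5,77)}.items(): print('w1',n,np.round(wproj(q,np.array([x,y,z]))),ang(q,x,y,z))
E
```

```text
v4 bl [149. 403.] (np.int64(63), np.float64(65.49406733895667))
v4 tl [224. 400.] (np.int64(64), np.float64(65.7334446049843))
v4 tr [248. 263.] (np.int64(0), np.float64(0.49856563629546863))
v4 un [171. 256.] (np.int64(135), np.float64(134.8144850529149))
v6 bl [ 93. 398.] (np.int64(63), np.float64(64.49838618481293))
v6 tl [173. 429.] (np.int64(63), np.float64(64.08814851285265))
v6 tr [255. 294.] (np.int64(135), np.float64(136.7271770298183))
v6 un [182. 253.] (np.int64(135), np.float64(135.26484032530567))
v9 bl [ 20. 325.] (np.int64(64), np.float64(65.22561203259413))
v9 tl [ 69. 406.] (np.int64(63), np.float64(64.40150140148475))
v9 tr [222. 335.] (np.int64(63), np.float64(64.27957158716784))
v9 un [183. 255.] (np.int64(99), np.float64(99.65363247258642))
v12 tr [164. 353.] (np.int64(64), np.float64(65.310492824681))
v12 un [190. 254.] (np.int64(63), np.float64(62.804248584976534))
v13 bl [ 24. 162.] (np.int64(63), np.float64(64.00461317425246))
v13 tr [151. 349.] (np.int64(64), np.float64(65.1786543685666))
v13 un [190. 254.] (np.int64(45), np.float64(46.765144650958405))
w1 bl [ 90. 495.] (np.int64(63), np.float64(64.32739899289808))
w1 tl [146. 490.] (np.int64(63), np.float64(64.57679658476458))
w1 tr [142. 408.] (np.int64(63), np.float64(64.74356798430709))
w1 un [ 78. 415.] (np.int64(135), np.float64(135.35246491376074))
```

The locked slots read 64.5°, and the turned one reads about 64° by eye. I'll press on a few degrees to confirm the stop.

Request:
carry_out([
  [0,0,0,0,0,-3,0],
  [0,0,0,0,0,-5,0],
  [0,0,0,0,0,-5,0],
])

```text
clock: 19.35
ee_pos: [509.9, -2.2, 186.9]
eef_rot: [-3.14, -0.002, -0.79]
contact_force: [-4.3, 1.5, 14.4]
gripper_width: 23.1
```

```bash
python3 look.py v14
python3 - <<'E'
from ang import *
for f in ('v9','v12','v13','v14'):
    p=pickle.load(open(f+'.pkl','rb'))[0]
    T=p['Tw'];yaw=0
    xd=T[:3,0]
    for side in (-1,1):
        # strip of head only, away from blade: |tool x|>5mm
        def mask(X,Y,side=side): 
            wx=(X-200)/10.;wy=-(Y-200)/10.;tx=wx*xd[0]+wy*xd[1];ty=wx*xd[1]-wy*xd[0]
            return (side*tx>5.5)&(ty<6)
        print(f,side,ang(p,509,-3,72,rad=16,mask=mask))
E
```

```text
{'clock': np.float64(19.45), 'ee_pos': array([509.839,  -2.179, 186.889]), 'eef_rot': array([-3.14e+00, -2.00e-03, -7.90e-01]), 'torque': array([0.543, 1.38 , 0.212]), 'contact_force': array([-4.438,  2.055, 14.71 ]), 'gripper_width': np.float64(23.35)}
v9 -1 (np.int64(100), np.float64(100.99298932726798))
v9 1 (np.int64(100), np.float64(100.96875032551019))
v12 -1 (np.int64(63), np.float64(64.3652971456782))
v12 1 (np.int64(63), np.float64(63.63746962206956))
v13 -1 (np.int64(63), np.float64(64.26206268094353))
v13 1 (np.int64(63), np.float64(63.8006900422751))
v14 -1 (np.int64(70), np.float64(70.07859256634511))
v14 1 (np.int64(64), np.float64(65.15465515730959))
```

View pics/v14.png

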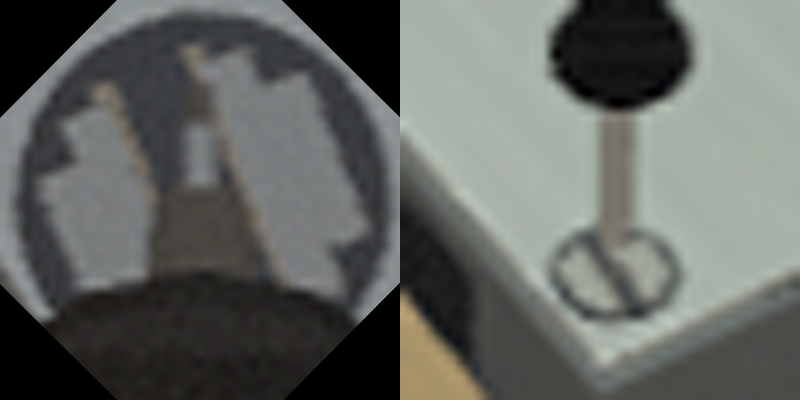

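The torque has doubled to 0.21 N m and the slot has stopped at about 64°, so it is at the stop. A last nudge, then back off and lift out to check.

Request:
carry_out([
  [0,0,0,0,0,-3,0],
  [0,0,0,0,0,-3,0],
  [0,0,0.1,0,0,4,0],
  [0,0,0.2,0,0,12,0],
  [0,0,0.6,0,0,17,0],
  [0,0,1.5,0,0,17,0],
  [0,0,3,0,0,17,0],
  [0,0,3.3,0,0,17,0],
  [0,0,3.3,0,0,17,0],
])

```text
clock: 20.58
ee_pos: [508.8, -2.3, 216.8]
eef_rot: [-3.141, -0.001, -0.494]
contact_force: [0.5, 0.7, -0.7]
gripper_width: 23.3
```

```bash
python3 look.py v15
python3 - <<'E'
from ang import *
p=pickle.load(open('v15.pkl','rb'))[0]
for n,(x,y,z) in {'bl':(546,165,72),'tl':(638,140,72),'tr':(599,-31,72),'un':(509,-3.5,72)}.items(): print(n,np.round(wproj(p,np.array([x,y,z]))),ang(p,x,y,z))
cv2.imwrite('pics/v15b.png',np.hstack([rectify(p,509,-3,20,72,400),rectify(p,599,-31,20,72,400)]))
E
```

```text
{'clock': np.float64(20.675), 'ee_pos': array([508.394,  -2.237, 215.988]), 'eef_rot': array([ 3.141e+00,  1.000e-03, -4.940e-01]), 'torque': array([-0.023, -0.025, -0.008]), 'contact_force': array([ 0.493,  0.644, -2.079]), 'gripper_width': np.float64(23.443)}
bl [ 15. 206.] (np.int64(63), np.float64(64.30318361486115))
tl [ -5. 302.] (np.int64(156), np.float64(156.6119631057326))
tr [163. 345.] (np.int64(64), np.float64(65.97503472321179))
un [180. 255.] (np.int64(63), np.float64(63.54807507674628))
```

View pics/v15.png

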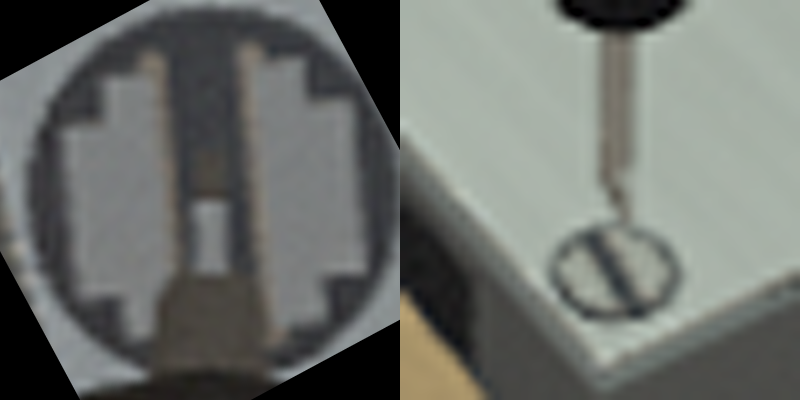

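View pics/v15b.png

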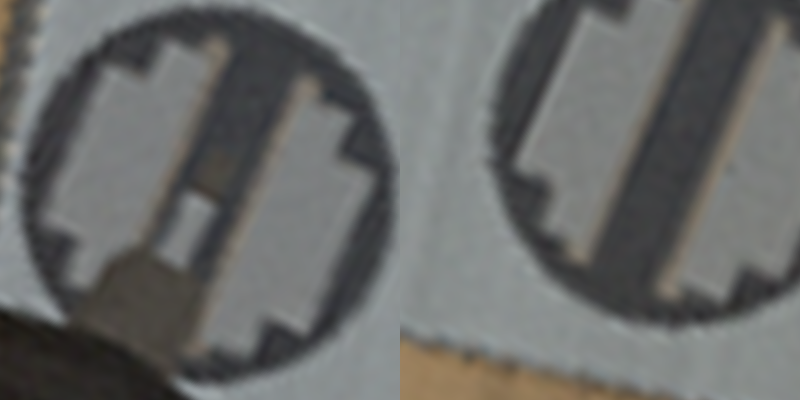

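The fastener now looks like the locked ones: its slot is parallel to theirs, its head is low, and the dark disc shows through the slot as in the others. That disc at cover level is what kept the bit from following down. Now I'll carry the driver back over the stand.

Request:
carry_out([
  [0,0,3,0,0,0,0],
  [0,0,5,0,0,0,0],
  [0.8,-3,5.5,0,0,-5,0],
  [1.6,-6,5.5,0,0,-10,0],
  [2.6,-10,5.5,0,0,-15,0],
  [3.6,-14,5.5,0,0,-20,0],
  [4.6,-18,5.5,0,0,-25.2,0],
  [5.5,-21.5,5.5,0,0,-25.2,0],
  [6.2,-24,5,0,0,-25.2,0],
  [6.5,-25.2,3.5,0,0,-25.2,0],
  [6.5,-25.2,2,0,0,-25.2,0],
  [6.5,-25.2,1.5,0,0,-25.2,0],
  [6.5,-25.2,1.5,0,0,-25.2,0],
  [6.5,-25.2,1.5,0,0,-25.2,0],
])

```text
clock: 22.42
ee_pos: [574.0, -253.9, 232.2]
eef_rot: [-3.141, -0.001, -0.933]
contact_force: [-0.6, 0.0, -2.7]
gripper_width: 22.9
```

Run:
```python
from h import *
import pickle
p=wcam();s=robot.camera('side');t=robot.camera('top');pickle.dump((p,s,t),open('v16.pkl','wb'))
st=robot.get_state();e=st['ee_pos'];print({k:np.round(st[k],3) for k in('clock','ee_pos','eef_rot','contact_force','gripper_width')})
r=np.ascontiguousarray(rectify(p,e[0],e[1],40,100,400))
r=cv2.warpAffine(r,cv2.getRotationMatrix2D((200,200),-np.degrees(st['eef_rot'][2]),1),(400,400))
f=lambda im,r,c:cv2.resize(np.ascontiguousarray(im[r:r+60,c:c+60][:,:,::-1]),(400,400),interpolation=cv2.INTER_CUBIC)
cv2.imwrite('pics/v16.png',np.hstack([r,f(s['img'],210,330)]))
print('tip pred side',proj(s,(toolT()@np.array([0,0,118,1]))[:3]))
```

```text
{'clock': np.float64(22.575), 'ee_pos': array([ 573.969, -254.224,  232.163]), 'eef_rot': array([-3.141e+00, -1.000e-03, -9.330e-01]), 'contact_force': array([ 0.51 , -0.165, -2.877]), 'gripper_width': np.float64(23.03)}
tip pred side (np.float64(243.07041753635488), np.float64(360.43477641251246))
```

View pics/v16.png

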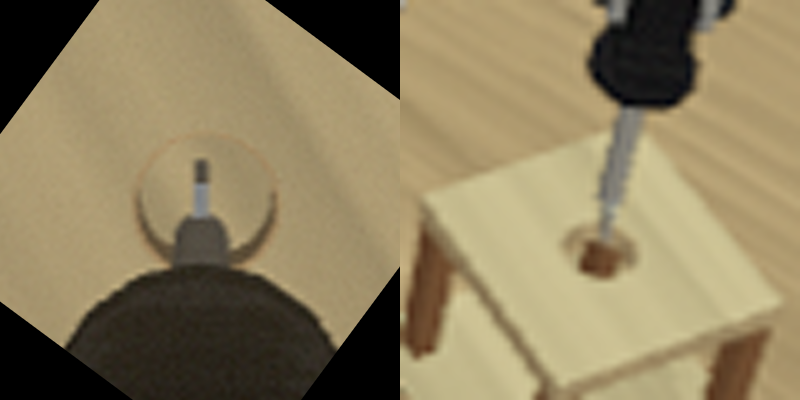

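The hole centre is about 1.2 mm and 1.6 mm off in the tool axes (hole px (207,203), blade px col 201). I'll correct that and lower, checking partway.

Request:
carry_out([
  [-0.04,-0.14,-1,0,0,0,0],
  [-0.04,-0.14,-2,0,0,0,0],
  [-0.04,-0.14,-3,0,0,0,0],
  [-0.04,-0.14,-3.5,0,0,0,0],
  [-0.04,-0.14,-3.5,0,0,0,0],
])

```text
clock: 23.2
ee_pos: [573.0, -255.5, 195.7]
eef_rot: [3.141, 0.001, -0.934]
contact_force: [-0.4, 0.3, -1.2]
gripper_width: 23.7
```

No contact with the tip about 20 mm below the plate's top. Continuing down.

Request:
carry_out([
  [0,0,-1.5,0,0,0,0],
  [0,0,-3,0,0,0,0],
  [0,0,-4.5,0,0,0,0],
  [0,0,-5.3,0,0,0,0],
  [0,0,-5.8,0,0,0,0],
  [0,0,-6.1,0,0,0,0],
  [0,0,-6.25,0,0,0,0],
  [0,0,-6.3,0,0,0,0],
])

```text
clock: 24.2
ee_pos: [573.4, -255.8, 133.7]
eef_rot: [-3.141, -0.001, -0.933]
contact_force: [-0.3, -0.1, -1.9]
gripper_width: 23.1
```

Request:
carry_out([
  [0,0,-0.1,0,0,0,0],
  [0,0,-0.2,0,0,0,0],
  [0,0,-0.2,0,0,0,0],
])

```text
clock: 24.58
ee_pos: [573.5, -255.8, 132.1]
eef_rot: [-3.141, -0.0, -0.933]
contact_force: [-2.1, 1.8, 3.0]
gripper_width: 23.5
```

The collar is seated, with +5 N at the same height as at pick-up. Releasing and rising.

Request:
carry_out([
  [0,0,0,0,0,0,0.5],
  [0,0,0,0,0,0,1],
  [0,0,0,0,0,0,1],
  [0,0,0,0,0,0,1],
  [0,0,0,0,0,0,1],
  [0,0,0,0,0,0,1],
  [0,0,2,0,0,0,1],
  [0,0,5,0,0,0,1],
  [0,0,9,0,0,0,1],
  [0,0,14,0,0,0,1],
  [0,0,18,0,0,0,1],
  [0,0,18,0,0,0,1],
  [0,0,18,0,0,0,1],
])

```text
clock: 26.2
ee_pos: [573.1, -255.6, 311.8]
eef_rot: [-3.141, -0.0, -0.933]
contact_force: [0.2, 0.2, 0.3]
gripper_width: 85.4
```

Run:
```python
from h import *
import pickle
from ang import ang
p=wcam();save(p,'w17');s=robot.camera('side');t=robot.camera('top')
st=robot.get_state();print({k:np.round(st[k],3) for k in('clock','ee_pos','contact_force','gripper_width')})
f=lambda im,r,c,h:cv2.resize(np.ascontiguousarray(im[r:r+h,c:c+h][:,:,::-1]),(400,400),interpolation=cv2.INTER_CUBIC)
cv2.imwrite('pics/v17.png',np.hstack([f(s['img'],160,220,100),f(s['img'],200,315,90)]))
cv2.imwrite('pics/v17t.png',np.hstack([f(t['img'],135,205,110),f(p['img'],60,160,220)]))
```

```text
{'clock': np.float64(26.35), 'ee_pos': array([ 572.706, -255.298,  309.801]), 'contact_force': array([-0.07 , -0.714, -0.115]), 'gripper_width': np.float64(85.265)}
```

View pics/v17.png

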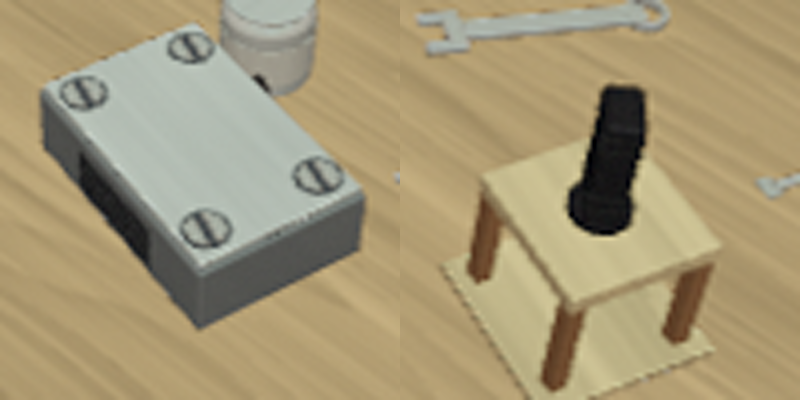

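View pics/v17t.png

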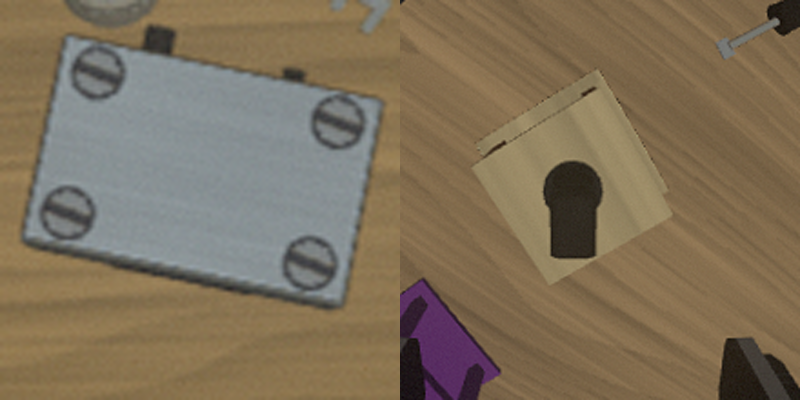

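All four slots are parallel in the top view, the head sits flush, and the driver stands upright in the plywood stand. One quick angle comparison before handing in.

Run:
```python
from h import *
t=robot.camera('top')
g=cv2.cvtColor(t['img'],cv2.COLOR_RGB2GRAY).astype(np.float64)
for n,X in {'bl':(546,165,72),'tl':(638,140,72),'tr':(599,-31,72),'un':(509,-3.5,72)}.items():
    r,c=proj(t,np.array(X,float)); 
    w=cv2.getRectSubPix(g.astype(np.float32),(13,13),(c,r))
    Y,Xx=np.mgrid[-6:7,-6:7]
    # refine centre with head disc, then weight dark pixels -> second moments
    m=np.hypot(Xx,Y)<4.6;wt=np.clip(np.median(w[m])-w,0,None)*m
    cx,cy=(wt*Xx).sum()/wt.sum(),(wt*Y).sum()/wt.sum()
    a=.5*np.arctan2(2*(wt*(Xx-cx)*(Y-cy)).sum(),(wt*((Xx-cx)**2-(Y-cy)**2)).sum())
    print(n,round(r,1),round(c,1),'img slot angle',round(np.degrees(a),1))
```

```text
bl 193.4 222.0 img slot angle 21.9
tl 156.8 231.3 img slot angle 54.7
tr 170.7 299.7 img slot angle 26.3
un 206.7 289.8 img slot angle 22.5
```

```bash
python3 -c "
from rig import robot
print(robot.finish_job())"
```

```text
the job is handed in; nothing more can be done
None
```

I turned the unlocked fastener (the one nearest the robot on the stand side) clockwise to its stop with the large screwdriver. I then put the screwdriver back upright in the plywood stand and let go. The job was handed in at about 26 s of the 58 s allowed.

**Checks that passed**
- **Stop:** the turning torque rose to about 0.21 N m, against the 0.12 N m needed to turn it.
- **Slot:** in the last top view it measured 22.5°, against 21.9° and 26.3° for two of the locked fasteners.
- **Height:** in the last side view the head sits as low as the other three.
- **Driver:** it stands upright in the stand, the gripper is clear of it, and the wrist force is near zero. I did not touch the tin, the spanner or the parts bin.

**What disagreed or failed**
- **Bit height:** the bit did not follow the head down. It seemed to rest on something at cover height, probably the dark disc around the head. The last part of the turn was done in the slot's flared upper part, with about 19° of lag between driver and fastener and about 15 N of push.
- **Third locked slot:** the final angle measurement on it gave 54.7°. I took this as a badly centred patch, since its slot looks parallel to the others in the picture.
- **Small screwdriver:** the small look-alike toppled by itself in the first moments, before the arm moved. It is still on the bench.

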